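# Mount the ring post in the bead display and load it with counting rings

## Task

Swing the little gate of the bead display wide open by its pull, slide the carriage with the upright post onto the dovetail rail from the rail's open end until it is fully home against the stop, then tighten its black clamp knob clockwise all the way to its stop. Thread every pink counting ring on the table (there are two to four) over the carriage's post so that all lie stacked on it, and leave the gate fully closed again. Leave the other things on the table and turntable where they are.

Things in the scene. Friction and masses are not known exactly. Their poses are not given: they have to be found in the camera images.
- display: Fixed: locked ash turntable (radius 155, top 18 above the table) with an open-topped beech bay 158 (x) by 178 (y). Origin on the table under the disc's centre, z up; its -x side is the front, closed by the gate. Bay floor z = 24; side walls (y = +-85) and back wall (x = 75), 8 thick, up to z = 66. Along x at y = 12 runs the dovetail rail, ending at a stop block at x = 57.
- rail_mouth (a point): Centre of the top edge of the rail's open (front) end, 19 behind the closed gate; axes as the display's (x along the rail to the stop). Rail 113 long, top 51.5 over the table, 40 wide just below it; flanks slope inwards below (30 degrees from vertical) to 26 wide, 13.5 lower. Its first 13 mm taper by 2 on top and at each flank.
- rail_home (a point): Where the carriage's origin is when the carriage is fully home on the rail (38 over the table, axes as the display's). The carriage then touches the stop block.
- gate (a joint): Gate angle, rad: 0 closed, grows as the gate swings out towards the robot (clockwise seen from above), up to 1.75. Turns about a vertical axis at the bay's left (+y) front corner, is stiff enough to stay where it is left, moves with under 1 N. Panel 166 long, 10 thick, from 22 to 74 over the table.
- gate_hinge (a point): On the gate's vertical hinge axis, at the height of the panel's top edge (74 over the table); turns with the gate: its -y axis points along the panel to the free end, its -x axis out of the panel's front face.
- gate_pull (a point): Gate's pull: upright round peg of 16 diameter on the front of the gate, 135 from the hinge axis along the panel and 21 in front of its middle plane. The point is on the peg's axis, 112 over the table and at the very top of the peg; the peg stands free all round for the top 38 (above the panel's upper edge).
- carriage: Loose beech carriage, 0.26 kg, 50 long (x), 58 wide (y), plus a lug with knob on its -y side out to y = -84. Origin at the centre of its underside. A dovetail channel along x underneath, roof at z = 13.5, fits the rail with 2.5 play at each side and rests on the rail's top; raised over 3 it binds. Plate top z = 23.5. It goes on with its x along the rail's x: knob on the right seen from the robot.
- post_top (a point): Centre of the top of the carriage's square post, 12 by 12 (sides along the carriage's x and y), which stands at the carriage's x = y = 0 from the plate (z = 23.5) up to z = 75.5. The carriage can be held by it.
- clamp (a joint): Angle of the clamp knob on the carriage, rad: 0 to 0.3 loose, grows as it is turned clockwise seen from above, stops at 1.6 (tight). About 0.03 N m of friction.
- clamp_grip (a point): On the knob's vertical axis (carriage x = 0, y = -70), 51.5 above the carriage's underside, 9 below the knob's top. The knob is a black bar 32 long (along this point's x axis), 10 thick (its y axis) and 22 high, from 38.5 to 60.5 over the carriage's underside; the point turns with it, and at joint value 0 its axes are those of the carriage.
- ring0: Pink rubber counting ring (may be absent: None), outer diameter 38, hole 26, 12 thick, about 20 g, lying flat at the start. Origin at the centre of its underside, z is its axis.
- ring1: Pink rubber counting ring (may be absent: None), outer diameter 38, hole 26, 12 thick, about 20 g, lying flat at the start. Origin at the centre of its underside, z is its axis.
- ring2: Pink rubber counting ring (may be absent: None), outer diameter 38, hole 26, 12 thick, about 20 g, lying flat at the start. Origin at the centre of its underside, z is its axis.
- ring3: Pink rubber counting ring (may be absent: None), outer diameter 38, hole 26, 12 thick, about 20 g, lying flat at the start. Origin at the centre of its underside, z is its axis.
- dish: Bystander, to be left alone: grey ceramic dish on the turntable behind the bay, 48 wide, 18 high. Origin at the centre of its underside.
- beaker: Bystander, to be left alone: grey beaker, 68 wide, 85 high. Origin at the centre of its underside.
- tree: Bystander, to be left alone: turned wooden toy tree, 52 wide, 76 high. Origin at the centre of its underside.
- block: Bystander, to be left alone: wooden building block 60 by 30 by 30. Origin at the centre of its underside.
- glue: Bystander, to be left alone: white glue bottle, 44 wide, 100 high. Origin at the centre of its underside.

How it is judged (in metres and radians):
On the way, in this order (a step that is already met when the one before it is completed fails the run):
1. the gate is swung wide open (beyond 1.2 rad) (value of joint gate above 1.2 rad), for 0.2 s.
2. the carriage is fully home on the dovetail, with its clamp still loose (x of carriage in the frame of rail_home between -0.008 and 0.006 m and y of carriage in the frame of rail_home between -0.005 and 0.005 m and z of carriage in the frame of rail_home between -0.004 and 0.004 m and angle between carriage's own z axis and vertical below 0.1 rad and value of joint clamp below 0.8 rad), for 0.2 s.
3. the clamp knob is tightened with the carriage home (x of carriage in the frame of rail_home between -0.008 and 0.006 m and y of carriage in the frame of rail_home between -0.005 and 0.005 m and z of carriage in the frame of rail_home between -0.004 and 0.004 m and angle between carriage's own z axis and vertical below 0.1 rad and value of joint clamp above 1.35 rad), for 0.2 s.
At the end, for the whole second after the job is handed in: Carriage home on the rail (8 mm along, 5 across, 4 in height), clamp beyond 1.35 rad, every ring present round the post (within 11 mm of its axis, underside 17 to 73 mm above the carriage underside) and at rest, gate closed to under 0.1 rad (all of step 3 and value of joint gate below 0.1 rad and linear speed of each of carriage, ring0, ring1, ring2, ring3 below 0.03 m/s and horizontal distance between each of ring0, ring1, ring2, ring3 and post_top below 0.011 m and z of ring0 in the frame of carriage between 0.017 and 0.073 m and z of ring1 in the frame of carriage between 0.017 and 0.073 m and z of ring2 in the frame of carriage between 0.017 and 0.073 m and z of ring3 in the frame of carriage between 0.017 and 0.073 m); the robot touches nothing.
It fails at once if a bystander is pushed more than 4 cm away or tipped over (distance of any of dish, beaker, tree, block, glue from where it was at the start of the episode above 0.04 m or angle between any of dish, beaker, tree, block, glue's own z axis and vertical above 0.5 rad).
Of ring0, ring1, ring2, ring3 only 2 to 4 are there at a start; the rules pass over those that are not, and their reading is None.
At some moment in a run one of ring0, ring1, ring2, ring3 may be knocked a few centimetres aside while the robot is not near it.
Once in a run the grip may slacken for a moment while it holds something.
It also fails if it takes over 210 s, if anything falls off the work surface, if the arm or the gripper's body presses on something with over 40 N, if the wrist force passes 120 N, or if a joint passes its speed limit or range.

## Robot

A 7-joint arm with a two-finger parallel gripper is mounted at the origin on the work surface. World frame = base frame: x ahead of the robot, y to its left, z up, the work surface at z = 0. Lengths are in mm, angles in rad, forces in N, time in s.
With the tool pointing down it reaches from about 400 to 875 mm from the base axis. Payload 19.3 kg.
Tool frame: the origin (TCP) lies between the finger pads; the fingertips stand 14 mm ahead of it and the grasp point (between the pads) lies 5 mm behind it (tcp_to_tips is the z of the fingertips in the tool frame, in mm); z points along the fingers, y is the line along which they close (so a half turn about z gives the same grasp; the last joint's range is limited). The gripper opens to 85 mm and grips with 20 to 120 N. Pads are 22 mm wide; open, the fingers measure 114 mm over their backs; the gripper's body (76 mm by 85 mm) begins 54 mm behind the grasp point. The pads swing forward as they close: fully open they stand 13 mm farther back than shut.
Start: joints at [1.175, 0.521, -0.036, 1.599, 0.021, 1.021, -0.113], TCP at [200.013, -592.122, 209.591] pointing down, gripper open.
Joint ranges: [-2.91, 2.91], [-0.3, 2.13], [-1.5, 1.42], [0.17, 2.43], [-1.26, 4.41], [0.16, 1.93], [-2.52, 2.52]. Speed limits (rad/s): [1.89, 1.89, 2.39, 2.39, 3.01, 3.01, 3.01].

## Interface

Orientations are given as a unit quaternion [w, x, y, z].
In Python, from workcell import get_obs, camera, close_job, look_for, cut_out, place_of, tcp_to_tips gives the robot as it stands.
- The arm moves only by the tool servo_tool, never from a script. Its argument "steps" is one flat list of numbers, 4 for each row, row after row: the shift along the tool's x, y, z in units of 25 mm (1.0 is 25 mm), then the turn about the tool's z in units of 6 degrees (1.0 is 6 degrees). In form: [x, y, z, roll, x, y, z, roll, ...]. A call has 1 to 12 rows; each row is the pose to reach, as a shift and turn from the pose commanded when the call began, along the tool's axes at that moment; what a row does not reach only later rows make up. A row lasts 1/10 s, in which the tool goes at most 50 mm and 8.59 degrees, less where a joint would pass 70% of its speed; a pose out of reach is approached as far as the arm can. A call with a gripper value outside its range is refused whole. "claw" is the closure, from -1 (fully open) to 1 (shut), set as the call begins (left out, the last holds). The fingers move at their own pace and stop on an object; "force" is the grip in N (left out, the last holds). Time passes only in rows, so rows that repeat a pose let the fingers close. It gives the time, the measured TCP pose, the force, the opening and the grip force at its end, in the units of the state.
- get_obs(): the state, without advancing time (a new reading comes with each control period).
- camera(name): name is "scene" or "top" or "wrist"; returns a dict with "pixels" (384x512x3 uint8, red, green, blue), "depth" (384x512 float32, mm along the optical axis (not along the pixel's ray), 0 where there is no reading), "fx", "fy", "cx", "cy" (pixels), "R" (3x3) and "t" (3): a world point X has camera coordinates R X + t; the wrist camera has in their place "tool_from_camera" (4x4, takes a point from camera to tool coordinates, whose origin is the TCP and whose axes are the flange's). Camera axes: x right, y down, z forward; pixel columns grow to the right and rows downward; lengths in mm; the calibration is good to about 2 mm. The wrist camera is an equidistant fisheye: a pixel r from the principal point sees the ray r / f radians off the axis. A picture is of the moment at which its call begins: read the wrist's pose just before it.
- close_job(): hands the job in; it is judged then, once.
Trained networks look in the newest picture that a camera, given by its name, has taken for a name from the list of things; names that differ only in an ending like _2 or _b are one class to them, and where a whole thing is asked for, a point or a joint stands for the part that bears it (a point fixed in the world has none). Each returns a list of dicts, best first, with "p" (0 to 1); they miss things now and then, are a little off and sometimes report something else, mostly with a low value. They report only what shows in the picture. A call takes as long as a camera call.
- look_for(query, camera): "extent" ([left, top, right, bottom] as shares, 0 to 1, of the picture: columns of its width, rows of its height, round what is visible of it).
- cut_out(query, camera): "pixels" (384x512 bool, what is visible of it) and "extent" ([left, top, right, bottom] as shares, 0 to 1, of the picture: columns of its width, rows of its height, round what is visible of it).
- place_of(query, camera): "position" ([row, column] as shares, 0 to 1, of the picture: columns of its width, rows of its height: a listed point, or the origin of a listed thing).
The state is a dict: "t": time; "joint_positions": joint angles; "qd": joint speeds; "effort": joint torques, N m; "position": TCP position; "tcp_rot": TCP orientation; "contact_force": force on the tool from outside, world axes, zero at the start; "wrist_torque": the same for the moment, N m; "opening": finger opening in mm; "grasp_force": force on a finger pad.
Only numpy, scipy, OpenCV 4.12 (cv2) and the standard library are available. Lean on these libraries where they do the work, as an engineer would, in place of code of your own. Each camera call takes 0.05 s, during which the arm holds its last target. There are 200 camera calls.

## Working session

There is one attempt and no reset: what is moved stays moved. The work goes in short steps, Python scripts to look and compute and a tool call to move; the robot and the scene stay as the last step left them, time stands still between calls to the robot, and variables do not carry over. Pictures are saved under pics/ and viewed, at most 14 in all, crops included, and the job is handed in when it is done.

Besides the shell and the picture viewer there is one more tool, called after "Emit:" by a JSON object that holds its "name" and its "arguments". servo_tool: Moves the arm, as the interface text tells. Its arguments: {"type":"object","properties":{"steps":{"type":"array","items":{"type":"number"}},"claw":{"type":"number"},"force":{"type":"number"}},"required":["steps"]}

```bash
ls; mkdir -p pics; cat > h.py <<'E'
import numpy as np, cv2
from workcell import *
def ray_pt(c,r,col,z):
    # world point on plane z for scene/top pixel
    d=np.array([(col-c['cx'])/c['fx'],(r-c['cy'])/c['fy'],1.0]);R=np.array(c['R']);t=np.array(c['t'])
    o=-R.T@t; d=R.T@d; return o+d*(z-o[2])/d[2]
def cloud(c):
    v,u=np.mgrid[0:384,0:512];d=c['depth'];
    P=np.stack([(u-c['cx'])/c['fx']*d,(v-c['cy'])/c['fy']*d,d],-1)
    return (P-np.array(c['t']))@np.array(c['R'])   # R^T (P-t)
def save(c,n,s=1.5): cv2.imwrite('pics/'+n,cv2.resize(c['pixels'][:,:,::-1],None,fx=s,fy=s))
E
python3 - <<'E'
from h import *
o=get_obs();print({k:np.round(v,3) for k,v in o.items()},tcp_to_tips)
for n in ['top','scene']:
    c=camera(n);save(c,n+'0.png');print(n,np.round(-np.array(c['R']).T@c['t']),c['fx'])
    P=cloud(c)
    for q in ['ring0','carriage','gate','display','beaker','tree','block','glue','dish']:
        for m in cut_out(q,n)[:5]:
            if m['p']<.3: continue
            pp=P[m['pixels']&(c['depth']>0)]
            print(q,round(m['p'],2),np.round(np.array(m['extent'])*[512,384,512,384]),np.round(np.median(pp,0)),np.round(pp.max(0)),np.round(pp.min(0)))
    for q,z in [('rail_mouth',51.5),('rail_home',38),('gate_hinge',74),('gate_pull',112),('post_top',75.5),('clamp_grip',51.5),('display',0),('carriage',0)]:
        for m in place_of(q,n)[:2]:
            r,cc=m['position'];print(q,round(m['p'],2),round(r*384),round(cc*512),np.round(ray_pt(c,r*384,cc*512,z)))
    for m in place_of('ring0',n)[:5]:
        r,cc=m['position'];print('ring',round(m['p'],2),round(r*384),round(cc*512),np.round(ray_pt(c,r*384,cc*512,0)))
E
```

```text
pics
{'t': np.float64(0.0), 'joint_positions': array([ 1.175,  0.522, -0.036,  1.6  ,  0.021,  1.021, -0.113]), 'qd': array([-0.001, -0.001, -0.001, -0.001, -0.   , -0.001, -0.   ]), 'effort': array([-0.0000e+00, -9.2713e+01,  1.9800e+00, -3.6994e+01,  1.8000e-02,
        8.0000e-03, -0.0000e+00]), 'position': array([ 199.886, -591.804,  209.033]), 'tcp_rot': array([-0.001,  0.987,  0.162, -0.   ]), 'contact_force': array([ 0.062, -0.469,  0.693]), 'wrist_torque': array([ 0.013,  0.04 , -0.039]), 'grasp_force': np.float64(0.0), 'opening': np.float64(85.364)} 14.0
top [ 385.  -18. 1395.] 347.69503190106
ring0 0.55 [191. 181. 196. 179.] [603. 268.   8.] [603. 270.   8.] [603. 266.   8.]
ring0 0.54 [159. 203. 171. 213.] [480. 371.  11.] [495. 392.  18.] [462. 357.  -3.]
carriage 0.57 [319. 221. 350. 239.] [ 406. -285.   24.] [ 446. -237.   79.] [ 379. -343.   -5.]
gate 0.5 [229. 181. 269. 208.] [548.  39.  71.] [593. 122. 115.] [504. -35.  13.]
gate 0.44 [318. 226. 346. 240.] [ 406. -289.   23.] [ 446. -237.   79.] [ 377. -365.   -5.]
gate 0.35 [342. 188. 350. 198.] [ 579. -354.   12.] 
[... 2588 characters left out ...]
9.] [744. -17.  30.] [775.   6.  40.] [726. -37.  19.]
dish 0.5 [207. 179. 309. 267.] [662.  21.  24.] [794. 165. 117.] [ 426. -138.   -4.]
rail_mouth 0.96 206 266 [573.  37.  52.]
rail_mouth 0.45 230 255 [685.  10.  52.]
rail_home 0.67 232 260 [673.  23.  38.]
gate_hinge 0.69 206 293 [599. 114.  74.]
gate_hinge 0.25 201 109 [ 598. -421.   74.]
gate_pull 0.89 179 252 [523.  -7. 112.]
gate_pull 0.45 241 397 [785. 364. 112.]
post_top 0.93 168 173 [ 414. -271.   76.]
clamp_grip 0.47 170 153 [ 389. -345.   52.]
display 0.68 237 257 [651.  14.   0.]
carriage 0.88 187 175 [ 409. -272.    0.]
ring 0.57 231 350 [612. 280.  -0.]
ring 0.49 219 141 [ 583. -343.    0.]
ring 0.41 201 375 [461. 376.   0.]
```

```bash
python3 - <<'E'
from h import *
a=cv2.imread('pics/top0.png');b=cv2.imread('pics/scene0.png')
a=cv2.resize(a[int(130*1.5):int(260*1.5),int(110*1.5):int(400*1.5)],(800,359));b=cv2.resize(b[int(150*1.5):int(280*1.5),int(90*1.5):int(430*1.5)],(800,306))
cv2.imwrite('pics/c0.png',cv2.resize(np.vstack([a,b]),(720,598)))
E
```

```text
(no output)
```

View pics/c0.png

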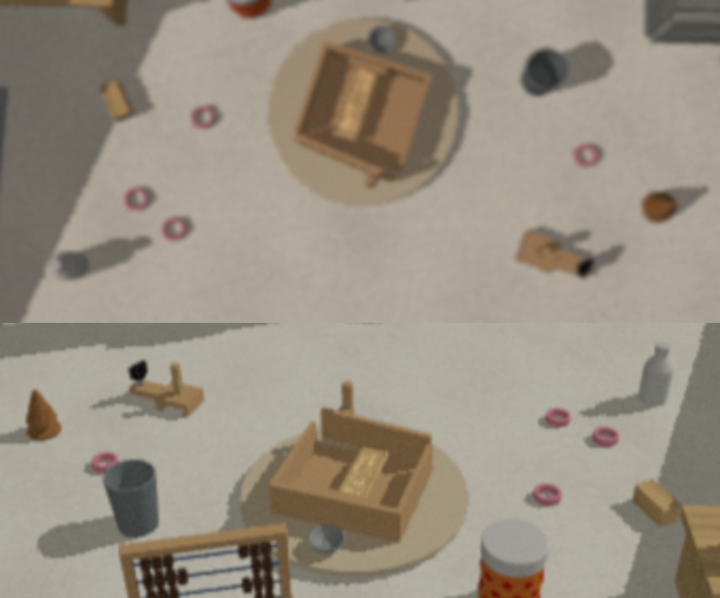

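```bash
cat >> h.py <<'E'
from scipy.optimize import least_squares
from scipy.spatial.transform import Rotation as Ro
def T_tool(o=None):
    o=o or get_obs();q=np.array(o['tcp_rot']);T=np.eye(4)
    T[:3,:3]=Ro.from_quat([q[1],q[2],q[3],q[0]]).as_matrix();T[:3,3]=o['position'];return T
def yaw(T): return np.arctan2(T[1,0],T[0,0])
def wdir(c,r,col):
    x=col-c['cx'];y=r-c['cy'];R=np.hypot(x,y)+1e-9;th=R/c['fx']
    return np.stack([np.sin(th)*x/R,np.sin(th)*y/R,np.cos(th)],-1)
def w_pt(c,T,r,col,z):
    M=T@np.array(c['tool_from_camera']);d=M[:3,:3]@wdir(c,np.float64(r),np.float64(col));o=M[:3,3];return o+d*(z-o[2])/d[2]
def wcloud(c,T):
    v,u=np.mgrid[0:384,0:512].astype(float);d=wdir(c,v,u);P=d/d[...,2:]*c['depth'][...,None]
    M=T@np.array(c['tool_from_camera']);return P@M[:3,:3].T+M[:3,3]
def go(p,yw=None,o=None):
    """units (x,y,z,roll) to take the TCP to p (world) with tool-x yaw yw (deg, mod 180)"""
    T=T_tool(o);s=T[:3,:3].T@(np.array(p)-T[:3,3])/25
    r=0 if yw is None else ((-(yw-np.degrees(yaw(T)))+90)%180-90)/6
    return np.round(np.r_[s,r],3)
def disp(x,y,D): c,s=np.cos(D[2]),np.sin(D[2]);return np.array([D[0]+c*x-s*y,D[1]+s*x+c*y])
E
python3 - <<'E'
from h import *
from scipy.spatial import cKDTree
def boxpts(x0,x1,y0,y1,n=2):
    return np.array([[x,y] for x in np.arange(x0,x1+.1,n) for y in np.arange(y0,y1+.1,n)])
walls=np.vstack([boxpts(-71,79,81,89),boxpts(-71,79,-89,-81),boxpts(71,79,-81,81)]);rail=boxpts(-56,57,-8,32)
tw,tr=cKDTree(walls),cKDTree(rail)
for n in ['top','scene']:
    c=camera(n);P=cloud(c).reshape(-1,3)
    m=(abs(P[:,0]-640)<130)&(abs(P[:,1]-10)<130);P=P[m]
    W=P[(P[:,2]>60)&(P[:,2]<71)][:,:2];R=P[(P[:,2]>46)&(P[:,2]<56)][:,:2]
    def f(p,tr=tw):
        ct,s=np.cos(p[2]),np.sin(p[2]);A=np.array([[ct,-s],[s,ct]])
        return np.r_[tw.query((W-p[:2])@A)[0]]
    best=min((least_squares(f,[650,10,y],loss='soft_l1',f_scale=3,diff_step=1e-4) for y in np.arange(-.6,.3,.1)),key=lambda s:s.cost)
    print(n,len(W),len(R),best.x,best.cost/len(W))
    D=best.x
    for k,x,y in [('hinge',-75,83),('pull',-96,-52),('mouth',-56,12),('home',32,12)]: print(k,np.round(disp(x,y,D)))
E
```

```text
top 315 303 [ 6.28440695e+02  1.46337252e+01 -2.90141100e-01] 15.679478020283796
hinge [580. 116.]
pull [522.  -8.]
mouth [578.  42.]
home [663.  17.]
scene 673 696 [ 6.33767128e+02  1.21947099e+01 -2.81634751e-01] 28.702334589900843
hinge [585. 113.]
pull [527. -11.]
mouth [583.  39.]
home [668.  15.]
```

```bash
python3 - <<'E'
from h import *
print(go([520,-9,240],73.7))
E
```

```text
[ 19.59  -18.003  -1.216  -9.173]
```

Emit:
{"name": "servo_tool", "arguments": {"steps": [19.6,-18,-1.2,-9.2,19.6,-18,-1.2,-9.2,19.6,-18,-1.2,-9.2,19.6,-18,-1.2,-9.2,19.6,-18,-1.2,-9.2,19.6,-18,-1.2,-9.2,19.6,-18,-1.2,-9.2,19.6,-18,-1.2,-9.2,19.6,-18,-1.2,-9.2,19.6,-18,-1.2,-9.2,19.6,-18,-1.2,-9.2,19.6,-18,-1.2,-9.2]}}

```text
t: 3.2
position: [489.2, -64.9, 237.0]
tcp_rot: [0.0, 0.799, 0.601, 0.0]
contact_force: [1.1, -1.6, 0.8]
opening: 85.5
grasp_force: 0.0
```

Emit:
{"name": "servo_tool", "arguments": {"steps": [0,0,0,0,0,0,0,0]}}

```text
t: 3.4
position: [488.8, -65.7, 236.6]
tcp_rot: [-0.0, 0.799, 0.602, 0.0]
contact_force: [-0.7, -0.6, 0.3]
opening: 85.5
grasp_force: 0.0
```

```bash
python3 - <<'E'
from h import *
o=get_obs();print(o['t'],o['position'],np.degrees(yaw(T_tool(o))),np.round(o['joint_positions'],2))
print(go([520,-9,240],73.7))
E
```

```text
3.4 [488.75770648 -65.69459994 236.55193881] 74.00211441198476 [ 0.42  0.31 -0.5   1.89  0.18  0.98 -0.44]
[ 2.524  0.576 -0.138  0.05 ]
```

```bash
python3 - <<'E'
from h import *
o=get_obs();T=T_tool(o);c=camera('wrist');save(c,'w1.png',1.2);print(c['fx'],c['cx'],np.round(c['tool_from_camera'],2))
for q,z in [('gate_pull',112),('gate_hinge',74),('rail_mouth',51.5),('rail_home',38)]:
    for m in place_of(q,'wrist')[:2]:
        r,cc=m['position'];print(q,round(m['p'],2),round(r*384),round(cc*512),np.round(w_pt(c,T,r*384,cc*512,z),1))
P=wcloud(c,T)
for m in cut_out('gate_pull','wrist')[:2]:
    pp=P[m['pixels']&(c['depth']>0)];pp=pp[pp[:,2]>100];print(m['p'],len(pp),pp.mean(0),pp.max(0))
E
```

```text
297.3186396354542 253.85743308702288 [[   0.     -0.96   -0.27   68.73]
 [   1.      0.      0.     -1.01]
 [  -0.     -0.27    0.96 -164.9 ]
 [   0.      0.      0.      1.  ]]
gate_pull 0.67 331 249 [ 428.8 -249.9  112. ]
gate_pull 0.62 115 262 [513.6  -4.7 112. ]
rail_mouth 0.76 65 309 [584.8  38.5  51.5]
rail_mouth 0.68 312 348 [ 566.1 -314.1   51.5]
rail_home 0.75 70 372 [667.4  16.6  38. ]
0.73 201 [513.18344939  -2.59108261 112.33310631] [520.74407203   4.75956934 114.19734831]
```

View pics/w1.png

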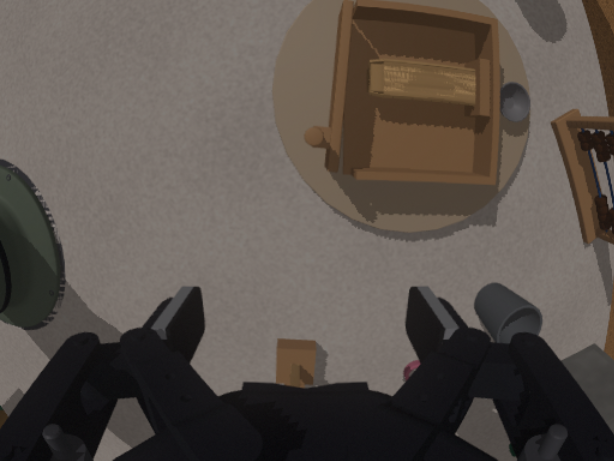

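```bash
cat >> h.py <<'E'
from scipy.spatial import cKDTree
def boxpts(x0,x1,y0,y1,n=1):
    g=np.meshgrid(np.arange(x0,x1+.1,n),np.arange(y0,y1+.1,n));return np.stack([g[0].ravel(),g[1].ravel()],-1)
def fit(pts,model,x0,fs=2):
    t=cKDTree(model)
    def f(p):
        ct,s=np.cos(p[2]),np.sin(p[2]);return t.query((pts-p[:2])@np.array([[ct,-s],[s,ct]]))[0]
    return least_squares(f,x0,loss='soft_l1',f_scale=fs,x_scale=[10,10,.1],diff_step=1e-3)
E
python3 - <<'E'
from h import *
T=T_tool();c=camera('wrist');P=wcloud(c,T).reshape(-1,3);P=P[c['depth'].ravel()>0]
P=P[(abs(P[:,0]-640)<140)&(abs(P[:,1]-10)<140)]
W=P[abs(P[:,2]-66)<2];R=P[abs(P[:,2]-51.5)<2];G=P[abs(P[:,2]-74)<2]
walls=np.vstack([boxpts(-71,79,81,89),boxpts(-71,79,-89,-81),boxpts(71,79,-81,81)])
s=fit(W[:,:2],walls,[630,13,-.285]);print(len(W),s.x,s.cost/len(W));D=s.x
ct,sn=np.cos(D[2]),np.sin(D[2]);A=np.array([[ct,-sn],[sn,ct]])
for n,Q in [('W',W),('R',R),('G',G)]:
    q=(Q[:,:2]-D[:2])@A;print(n,len(q),Q[:,2].mean(),np.percentile(q,[1,5,25,50,75,95,99],axis=0).round(1).tolist())
q=(G[:,:2]-D[:2])@A;q=q[(q[:,0]<-60)];print(np.polyfit(q[:,1],q[:,0],1))
for k,x,y in [('hinge',-75,83),('pull',-96,-52),('mouth',-56,12),('home',32,12)]: print(k,np.round(disp(x,y,D),1))
E
```

```text
2222 [ 6.33583810e+02  1.22542865e+01 -2.84383610e-01] 1.2774936327943556
W 2222 66.39805078892887 [[-86.4, -87.8], [-60.8, -86.9], [-17.0, -82.1], [40.9, -5.4], [73.8, 82.3], [78.9, 87.7], [80.0, 89.2]]
R 2911 51.83876966279427 [[-69.5, -66.7], [-51.3, -6.3], [-28.4, 2.1], [0.7, 12.8], [31.9, 23.7], [58.0, 64.0], [72.4, 82.0]]
G 1322 74.3314884920654 [[-102.4, -79.6], [-96.0, -72.8], [-90.6, -44.2], [-86.6, -5.2], [-83.2, 36.8], [-78.5, 73.1], [-76.1, 80.2]]
[  0.09185867 -86.66880262]
hinge [584.9 113. ]
pull [526.9 -10.7]
mouth [583.2  39.5]
home [667.7  14.8]
```

```bash
python3 - <<'E'
from h import *
print(go([513,-3.2,240],73.7),go([513,-3.2,97],73.7))
E
```

```text
[ 2.746  0.23  -0.133  0.014] [2.747 0.229 5.587 0.014]
```

Emit:
{"name": "servo_tool", "arguments": {"steps": [2,0.2,0,0,2.75,0.23,1.5,0,2.75,0.23,3.5,0,2.75,0.23,5,0,2.75,0.23,5.59,0,2.75,0.23,5.59,0], "claw": 0, "force": 20}}

```text
t: 4.35
position: [511.8, -2.6, 95.0]
tcp_rot: [-0.001, 0.799, 0.601, -0.001]
contact_force: [-0.2, -0.1, 0.5]
opening: 42.6
grasp_force: 0.0
```

Emit:
{"name": "servo_tool", "arguments": {"steps": [0,0,0,0,0,0,0,0,0,0,0,0,0,0,0,0,0,0,0,0], "claw": 1, "force": 20}}

```text
t: 4.85
position: [513.3, -2.4, 97.3]
tcp_rot: [0.0, 0.799, 0.601, 0.0]
contact_force: [0.4, 0.5, 0.1]
opening: -0.1
grasp_force: 0.0
```

```bash
python3 - <<'E'
from h import *
T=T_tool();print(T[:3,3])
D=[633.58,12.25,-.2844]
h=disp(-79,83,D)
R=136.6
for th in [.092,.3,.5,.7,.9,1.1,1.3,1.5,1.6]:
    q=[-79-135*np.sin(th)-21*np.cos(th), 83-135*np.cos(th)+21*np.sin(th)]
    p=disp(*q,D);print(th,p.round(1),go([*p,97],73.7-np.degrees(th-.092)))
E
```

```text
[513.34448985  -2.41224492  97.31360119]
0.092 [511.9  -3.7] [-0.068 -0.041  0.013  0.025]
0.3 [489.   13.1] [ 0.325 -1.106  0.012  2.012]
0.5 [470.8  33.4] [ 0.901 -2.032  0.011  3.922]
0.7 [457.   56.9] [ 1.651 -2.825  0.011  5.831]
0.9 [448.1  82.7] [ 2.543 -3.454  0.01   7.741]
1.1 [444.5 109.7] [ 3.542 -3.893  0.01   9.651]
1.3 [446.3 136.9] [ 4.6080e+00 -4.1240e+00  1.0000e-02  1.1561e+01]
1.5 [453.6 163.2] [ 5.6990e+00 -4.1400e+00  1.0000e-02  1.3471e+01]
1.6 [459.1 175.7] [ 6.2400e+00 -4.0650e+00  1.0000e-02  1.4426e+01]
```

```bash
python3 - <<'E'
from h import *
T=T_tool();c=camera('wrist');save(c,'w2.png',1.2)
P=wcloud(c,T)
for m in cut_out('gate_pull','wrist')[:3]:
    pp=P[m['pixels']&(c['depth']>0)];print(m['p'],m['extent'],len(pp),pp.mean(0),pp.max(0))
for m in place_of('gate_pull','wrist')[:2]:
        r,cc=m['position'];print(round(m['p'],2),round(r*384),round(cc*512),np.round(w_pt(c,T,r*384,cc*512,112),1))
E
```

```text
0.72 240 255 [513.   -2.3 112. ]
```

View pics/w2.png

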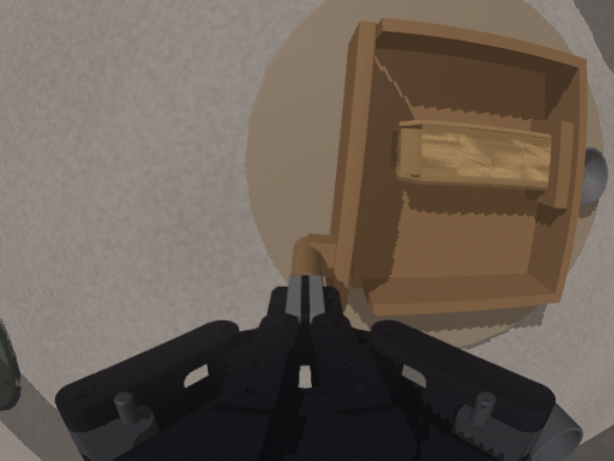

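```bash
python3 - <<'E'
from h import *
T=T_tool();c=camera('wrist');P=wcloud(c,T)
for r in range(196,240,4): print(r,[np.round(P[r,k]).tolist() for k in (248,256,264)], w_pt(c,T,r,256,112).round(1))
E
```

```text
196 [[507.0, -3.0, 18.0], [513.0, -4.0, 19.0], [522.0, 5.0, 57.0]] [520.3  21.8 112. ]
200 [[510.0, 4.0, 54.0], [516.0, 5.0, 61.0], [521.0, 4.0, 65.0]] [519.7  19.7 112. ]
204 [[510.0, 4.0, 64.0], [516.0, 5.0, 71.0], [521.0, 4.0, 72.0]] [519.1  17.6 112. ]
208 [[510.0, 4.0, 73.0], [516.0, 5.0, 80.0], [520.0, 1.0, 72.0]] [518.5  15.5 112. ]
212 [[510.0, 4.0, 82.0], [516.0, 5.0, 86.0], [520.0, 0.0, 78.0]] [517.9  13.3 112. ]
216 [[511.0, 5.0, 91.0], [516.0, 5.0, 94.0], [520.0, 1.0, 88.0]] [517.2  11.1 112. ]
220 [[510.0, 4.0, 96.0], [516.0, 5.0, 101.0], [520.0, 1.0, 95.0]] [516.6   8.9 112. ]
224 [[511.0, 5.0, 104.0], [516.0, 5.0, 108.0], [519.0, 2.0, 102.0]] [516.    6.7 112. ]
228 [[511.0, 5.0, 111.0], [515.0, 4.0, 110.0], [519.0, 3.0, 110.0]] [515.3   4.4 112. ]
232 [[512.0, 9.0, 126.0], [516.0, 8.0, 127.0], [520.0, 7.0, 127.0]] [514.7   2.1 112. ]
236 [[513.0, 9.0, 132.0], [516.0, 8.0, 131.0], [520.0, 8.0, 132.0]] [ 5.14e+02 -2.00e-01  1.12e+02]
```

```bash
python3 - <<'E'
from h import *
o=get_obs();print(o['t'],o['opening'],o['grasp_force'],o['position'],o['contact_force'])
T=T_tool();c=camera('wrist');P=wcloud(c,T)
inv=np.linalg.inv(T)
for r in (224,229,234,240,250):
    print(r,[np.round(inv[:3,:3]@P[r,k]+inv[:3,3]).astype(int).tolist() for k in range(232,284,4)])
print(c['pixels'][229,232:284:4].tolist());print(c['pixels'][245,232:284:4].tolist())
E
```

```text
5.05 0.2471303135300351 0.0 [513.15374046  -2.29768726  96.94959901] [-0.23202308  0.0169996  -0.28771211]
224 [[-28, -20, 79], [-27, -17, 78], [-28, -13, 80], [4, -7, 0], [69, -1, -165], [7, -2, -9], [8, 0, -11], [7, 2, -8], [6, 5, -5], [-7, 9, 25], [-7, 12, 26], [-6, 14, 25], [-5, 17, 22]]
229 [[-40, -22, 96], [-32, -17, 78], [-32, -13, 78], [4, -7, -10], [6, -4, -13], [7, -2, -15], [6, 0, -15], [7, 2, -15], [6, 5, -14], [3, 7, -7], [-10, 11, 24], [-11, 14, 26], [-9, 17, 23]]
234 [[-45, -22, 96], [-45, -18, 97], [11, -8, -33], [11, -6, -32], [11, -4, -32], [11, -2, -32], [11, 0, -33], [11, 2, -33], [11, 4, -32], [3, 7, -13], [-27, 14, 56], [-16, 15, 29], [-13, 17, 22]]
240 [[7, -12, -31], [8, -10, -32], [11, -7, -40], [12, -6, -41], [12, -4, -40], [11, -2, -40], [11, 0, -40], [11, 2, -40], [11, 4, -39], [7, 6, -31], [7, 8, -32], [8, 10, -32], [-17, 17, 22]]
250 [[8, -11, -43], [8, -9, -44], [12, -7, -51], [11, -5, -51], [12, -3, -51], [11, -2, -50], [12, 0, -51], [11, 2, -50], [11, 3, -50], [11, 5, -50], [7, 7, -42], [8, 9, -44], [7, 11, -42]]
[[139, 130, 125], [130, 115, 97], [129, 114, 97], [95, 84, 77], [96, 85, 77], [68, 52, 41], [71, 55, 43], [93, 82, 76], [84, 77, 72], [73, 55, 39], [84, 63, 44], [84, 62, 43], [122, 92, 65]]
[[35, 32, 34], [35, 32, 33], [92, 91, 92], [92, 92, 93], [91, 91, 92], [30, 27, 27], [29, 27, 26], [91, 90, 92], [91, 91, 92], [91, 91, 92], [25, 21, 21], [31, 28, 29], [30, 27, 29]]
```

Emit:
{"name": "servo_tool", "arguments": {"steps": [0,0,-0.4,0,0,0,-0.4,0,0,0,-0.4,0,0,0,-0.4,0,0,0,-0.4,0], "claw": -1}}

```text
t: 5.6
position: [513.0, -2.3, 106.8]
tcp_rot: [-0.0, 0.799, 0.601, -0.0]
contact_force: [-0.4, 0.2, -0.2]
opening: 72.3
grasp_force: 0.0
```

```bash
python3 - <<'E'
from h import *
T=T_tool();c=camera('wrist');save(c,'w3.png',1.2);P=wcloud(c,T)
inv=np.linalg.inv(T);Q=P@inv[:3,:3].T+inv[:3,3]
m=(abs(Q[...,0])<14)&(abs(abs(Q[...,1])-50)<16)&(c['depth']>0)&(Q[...,2]<40)
for s in (1,-1):
    k=m&(Q[...,1]*s>0);q=Q[k];print(s,len(q),np.percentile(q,[0,2,50,98,100],axis=0).round(1).tolist())
E
```

```text
1 10867 [[-13.6, 34.0, -129.7], [-9.7, 34.9, -127.1], [8.8, 54.7, -94.0], [13.3, 65.1, -39.2], [14.0, 66.0, -30.0]]
-1 10558 [[-12.2, -66.0, -129.6], [-9.8, -65.1, -126.9], [8.4, -56.5, -93.3], [13.3, -36.2, -39.1], [14.0, -34.0, -30.8]]
```

View pics/w3.png

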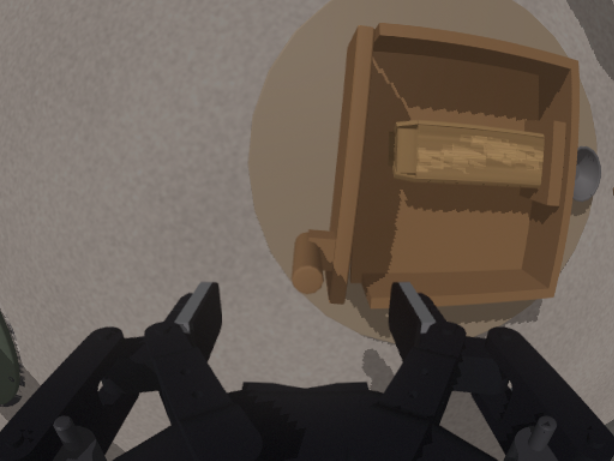

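Emit:
{"name": "servo_tool", "arguments": {"steps": [0,0,0.6,0,0,0,1.3,0,0,0,1.76,0,0,0,1.76,0], "claw": 0, "force": 20}}

```text
t: 6.05
position: [512.3, -2.2, 61.6]
tcp_rot: [-0.001, 0.799, 0.601, -0.001]
contact_force: [0.6, 0.3, 0.7]
opening: 42.4
grasp_force: 0.0
```

Emit:
{"name": "servo_tool", "arguments": {"steps": [0,0,0,0,0,0,0,0,0,0,0,0,0,0,0,0], "claw": 1, "force": 20}}

```text
t: 6.45
position: [513.6, -2.3, 63.5]
tcp_rot: [0.0, 0.799, 0.601, 0.0]
contact_force: [-0.8, -0.4, 6.2]
opening: 15.1
grasp_force: 22.0
```

```bash
python3 - <<'E'
from h import *
T=T_tool();print(T[:3,3])
D=[633.58,12.25,-.2844]
for th in [.092,.3,.5,.7,.9,1.1,1.3,1.5,1.6]:
    q=[-79-135*np.sin(th)-21*np.cos(th), 83-135*np.cos(th)+21*np.sin(th)]
    p=disp(*q,D);print(th,p.round(1),go([*p,63],73.7-np.degrees(th-.092)))
E
```

```text
[513.60149888  -2.25546051  63.49176026]
0.092 [511.9  -3.7] [-0.076 -0.049  0.02   0.027]
0.3 [489.   13.1] [ 0.316 -1.114  0.019  2.013]
0.5 [470.8  33.4] [ 0.893 -2.04   0.018  3.923]
0.7 [457.   56.9] [ 1.642 -2.833  0.017  5.833]
0.9 [448.1  82.7] [ 2.534 -3.462  0.017  7.743]
1.1 [444.5 109.7] [ 3.533 -3.9    0.017  9.653]
1.3 [446.3 136.9] [ 4.6   -4.132  0.017 11.563]
1.5 [453.6 163.2] [ 5.691 -4.147  0.017 13.472]
1.6 [459.1 175.7] [ 6.232 -4.073  0.017 14.427]
```

Emit:
{"name": "servo_tool", "arguments": {"steps": [0.15,-0.5,-0.08,1,0.36,-1.07,-0.08,2,0.63,-1.55,-0.08,3,0.95,-2,-0.08,4,1.32,-2.42,-0.08,5,1.7,-2.8,-0.08,6,2.14,-3.14,-0.08,7,2.58,-3.42,-0.08,7.8,3.07,-3.66,-0.08,8.8,3.57,-3.86,-0.08,9.7,4.1,-4,-0.08,10.6,4.63,-4.1,-0.08,11.5]}}

```text
t: 7.65
position: [447.3, 137.8, 64.8]
tcp_rot: [-0.0, 0.999, 0.04, 0.0]
contact_force: [11.5, -2.6, -17.0]
opening: 14.9
grasp_force: 20.5
```

Emit:
{"name": "servo_tool", "arguments": {"steps": [0,0,0,0]}}

```text
t: 7.75
position: [447.5, 139.1, 64.8]
tcp_rot: [-0.0, 0.999, 0.042, 0.001]
contact_force: [5.2, -1.9, -11.0]
opening: 15.0
grasp_force: 20.9
```

```bash
python3 - <<'E'
from h import *
T=T_tool();print(T[:3,3],np.degrees(yaw(T)),get_obs()['joint_positions'].round(2))
D=[633.58,12.25,-.2844]
for th in [1.4,1.5,1.6]:
    q=[-79-135*np.sin(th)-21*np.cos(th), 83-135*np.cos(th)+21*np.sin(th)]
    p=disp(*q,D);print(th,p.round(1),go([*p,65],73.7-np.degrees(th-.092)))
E
```

```text
[447.52614915 139.11843762  64.76443819] 4.757089920508735 [-0.36  0.51 -0.09  2.12  0.09  0.51 -2.  ]
1.4 [449.3 150.3] [ 0.107 -0.438 -0.009  1.   ]
1.5 [453.6 163.2] [ 0.321 -0.941 -0.008  1.955]
1.6 [459.1 175.7] [ 0.583 -1.42  -0.008  2.91 ]
```

Emit:
{"name": "servo_tool", "arguments": {"steps": [0.11,-0.44,0,0,0.32,-0.94,0,0,0.32,-0.94,0,0]}}

```text
t: 8.05
position: [453.0, 163.1, 64.7]
tcp_rot: [-0.0, 0.999, 0.043, -0.0]
contact_force: [-0.2, 0.3, -4.3]
opening: 15.3
grasp_force: 21.5
```

Emit:
{"name": "servo_tool", "arguments": {"steps": [0,0,0,0,0,0,0,0], "claw": 0}}

```text
t: 8.25
position: [452.9, 161.2, 65.1]
tcp_rot: [-0.0, 0.999, 0.042, 0.0]
contact_force: [-0.1, 0.2, 0.0]
opening: 42.0
grasp_force: 0.0
```

Emit:
{"name": "servo_tool", "arguments": {"steps": [0,0,-1.5,0,0,0,-3.5,0,0,0,-5.5,0,0,0,-5.5,0], "claw": -1}}

```text
t: 8.65
position: [455.3, 162.1, 208.2]
tcp_rot: [-0.002, 0.999, 0.042, 0.004]
contact_force: [0.7, 1.0, -1.5]
opening: 85.7
grasp_force: 0.0
```

```bash
python3 - <<'E'
from h import *
print(go([409,-230,202],73.7),go([409,-230,202]))
E
```

```text
[ -3.164  15.472   0.175 -11.481] [-3.164 15.472  0.175  0.   ]
```

```bash
python3 - <<'E'
from h import *
print(go([390,-325,215],72))
E
```

```text
[ -4.236  19.194  -0.365 -11.198]
```

Emit:
{"name": "servo_tool", "arguments": {"steps": [-4.2,19.2,-0.4,-11.2,-4.2,19.2,-0.4,-11.2,-4.2,19.2,-0.4,-11.2,-4.2,19.2,-0.4,-11.2,-4.2,19.2,-0.4,-11.2,-4.2,19.2,-0.4,-11.2,-4.2,19.2,-0.4,-11.2,-4.2,19.2,-0.4,-11.2,-4.2,19.2,-0.4,-11.2,-4.2,19.2,-0.4,-11.2,-4.2,19.2,-0.4,-11.2,-4.2,19.2,-0.4,-11.2]}}

```text
t: 9.85
position: [387.0, -329.8, 212.6]
tcp_rot: [0.001, 0.81, 0.587, -0.0]
contact_force: [1.1, 0.6, 0.0]
opening: 85.2
grasp_force: 0.0
```

Emit:
{"name": "servo_tool", "arguments": {"steps": [0,0,0,0,0,0,0,0]}}

```text
t: 10.05
position: [388.4, -326.0, 212.3]
tcp_rot: [-0.0, 0.809, 0.588, 0.0]
contact_force: [0.2, 0.5, -0.2]
opening: 85.0
grasp_force: 0.0
```

```bash
python3 - <<'E'
from h import *
o=get_obs();T=T_tool(o);print(o['position'],np.degrees(yaw(T)),o['joint_positions'].round(2))
c=camera('wrist');save(c,'w4.png',1.2);P=wcloud(c,T)
for q,z in [('post_top',75.5),('clamp_grip',51.5),('carriage',0)]:
    for m in place_of(q,'wrist')[:2]:
        r,cc=m['position'];print(q,round(m['p'],2),round(r*384),round(cc*512),np.round(w_pt(c,T,r*384,cc*512,z),1))
P=P.reshape(-1,3)[c['depth'].ravel()>0];P=P[np.hypot(P[:,0]-405,P[:,1]+300)<110]
Q=P[abs(P[:,2]-75.5)<2];print(len(Q),Q.mean(0),Q.min(0),Q.max(0))
Q=P[abs(P[:,2]-60.5)<2];print('knob',len(Q),Q.mean(0),cv2.minAreaRect(Q[:,:2].astype(np.float32)))
Q=P[abs(P[:,2]-23.5)<2.5];print('plate',len(Q),Q.mean(0),cv2.minAreaRect(Q[:,:2].astype(np.float32)))
s=fit(Q[:,:2],boxpts(-25,25,-29,29),[409,-272,-.3]);print(s.x,s.cost/len(Q))
E
```

```text
[ 388.35972496 -326.03570836  212.2928262 ] 71.97699457786669 [ 0.61  0.33 -0.04  1.9   0.02  0.91  0.25]
post_top 0.88 124 265 [ 415.3 -275.2   75.5]
clamp_grip 0.71 183 260 [ 391.1 -338.2   51.5]
carriage 0.74 120 260 [ 413.  -272.3    0. ]
142 [ 414.93862719 -272.51494714   75.95117139] [ 407.8981627  -279.6451721    73.72476747] [ 421.89710607 -265.59038467   77.47222884]
knob 245 [ 391.61797642 -338.13628374   60.92200769] ((391.6353454589844, -338.4101867675781), (10.182707786560059, 31.643922805786133), 56.96991729736328)
plate 2483 [ 411.15107152 -283.90083546   23.59982422] ((406.3530578613281, -298.7685852050781), (112.19386291503906, 49.950927734375), 70.52256774902344)
[ 4.10677226e+02 -2.84498417e+02 -3.14191289e-01] 5.201041712245333
```

View pics/w4.png

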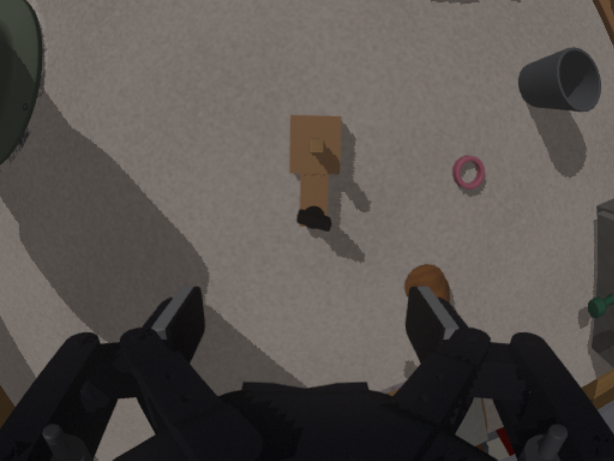

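```bash
python3 - <<'E'
from h import *
print(go([414.9,-272.6,212],70.5),go([414.9,-272.6,22],70.5))
E
```

```text
[2.304 0.337 0.022 0.274] [2.303 0.335 7.622 0.274]
```

Emit:
{"name": "servo_tool", "arguments": {"steps": [1.5,0.2,0,0.25,2.3,0.34,1.5,0.25,2.3,0.34,3.5,0.25,2.3,0.34,5.5,0.25,2.3,0.34,6.5,0.25,2.3,0.34,7.2,0.25,2.3,0.34,7.62,0.25,2.3,0.34,7.62,0.25], "claw": -0.3}}

```text
t: 11.05
position: [414.5, -272.9, 21.1]
tcp_rot: [-0.001, 0.816, 0.578, -0.0]
contact_force: [-0.2, 0.3, 0.0]
opening: 55.5
grasp_force: 0.0
```

Emit:
{"name": "servo_tool", "arguments": {"steps": [0,0,0,0,0,0,0,0,0,0,0,0,0,0,0,0,0,0,0,0,0,0,0,0], "claw": 1, "force": 70}}

```text
t: 11.65
position: [415.2, -273.9, 22.7]
tcp_rot: [0.001, 0.816, 0.578, 0.0]
contact_force: [-0.1, 2.3, 10.9]
opening: 10.9
grasp_force: 68.2
```

Emit:
{"name": "servo_tool", "arguments": {"steps": [0,0,-0.5,0,0,0,-2,0,0,0,-4,0,0,0,-4,0]}}

```text
t: 12.05
position: [417.0, -275.0, 127.8]
tcp_rot: [0.004, 0.816, 0.577, 0.002]
contact_force: [0.3, -0.3, -4.0]
opening: 10.8
grasp_force: 68.7
```

```bash
python3 - <<'E'
from h import *
D=[633.58,12.25,-.2844]
o=get_obs();print(o['opening'],o['position'])
for x in (-130,-101,32): 
    p=disp(x,12,D);print(x,p,go([*p,110],73.7),go([*p,62],73.7))
E
```

```text
10.81783387510097 [ 416.95554774 -275.02388026  127.83073898]
-130 [512.16905658  60.24357058] [13.914 -0.883  0.689 -0.527] [13.917 -0.899  2.609 -0.527]
-101 [540.00413163  52.10670407] [13.978  0.275  0.698 -0.527] [13.981  0.259  2.618 -0.527]
32 [667.66154482  14.78935077] [14.272  5.587  0.741 -0.527] [14.275  5.571  2.661 -0.527]
```

Emit:
{"name": "servo_tool", "arguments": {"steps": [1.5,-0.1,0.1,0,3,-0.2,0.2,0,5,-0.3,0.3,-0.2,7,-0.4,0.4,-0.4,9,-0.6,0.5,-0.5,11,-0.7,0.6,-0.53,12.5,-0.8,0.7,-0.53,13.9,-0.88,0.7,-0.53,13.9,-0.88,0.7,-0.53,13.9,-0.88,0.7,-0.53]}}

```text
t: 13.05
position: [509.3, 61.8, 104.6]
tcp_rot: [-0.0, 0.8, 0.601, -0.0]
contact_force: [-0.8, -0.7, -2.4]
opening: 10.6
grasp_force: 68.7
```

```bash
cat > dfit.py <<'E'
from h import *
def dfit(c,T,D0=[633.58,12.25,-.2844]):
    P=wcloud(c,T).reshape(-1,3);P=P[c['depth'].ravel()>0]
    Pd=P-[D0[0],D0[1],0];ct,sn=np.cos(D0[2]),np.sin(D0[2]);q=Pd[:,:2]@np.array([[ct,-sn],[sn,ct]])
    k=(q[:,0]>-72)&(q[:,0]<90)&(abs(q[:,1])<100)
    W=P[k&(abs(P[:,2]-66)<2)]
    walls=np.vstack([boxpts(-79,79,81,89),boxpts(-79,79,-89,-81),boxpts(71,79,-81,81)])
    s=fit(W[:,:2],walls,D0,1);D=s.x
    k=(q[:,0]>-40)&(q[:,0]<50)&(abs(q[:,1]-12)<30)&(abs(P[:,2]-51.5)<1.8);ct,sn=np.cos(D[2]),np.sin(D[2])
    R=(P[k][:,:2]-D[:2])@np.array([[ct,-sn],[sn,ct]])
    return D,len(W),s.cost/len(W),R,P
E
python3 - <<'E'
from dfit import *
o=get_obs();T=T_tool(o);c=camera('wrist');save(c,'w5.png',1.2)
D,n,cost,R,P=dfit(c,T);print(o['position'],np.degrees(yaw(T)),D,n,cost,len(R),np.percentile(R,[1,50,99],axis=0))
inv=np.linalg.inv(T);Q=P@inv[:3,:3].T+inv[:3,3]
b=(abs(Q[:,0])<45)&(abs(Q[:,1])<45)&(Q[:,2]>-5)&(Q[:,2]<30);print(np.percentile(Q[b],[2,50,98],axis=0).round(1).tolist())
pl=Q[b&(abs(Q[:,2]+1)<3)];print(len(pl),cv2.minAreaRect(pl[:,:2].astype(np.float32)) if len(pl) else '')
E
```

```text
[509.30708384  61.84770124 104.55874683] 73.8302306891956 [ 6.34469657e+02  1.23832452e+01 -2.84837955e-01] 3166 0.10739897861493809 3706 [[-39.99387888  -7.55545825]
 [ -1.13905431  13.23729919]
 [ 47.94096794  31.99266063]]
[[-41.3, -25.0, -2.7], [17.4, -0.9, -1.2], [30.5, 23.2, 16.9]]
4545 ((-7.177629470825195, -0.7775363922119141), (50.37282180786133, 75.62840270996094), 89.98101043701172)
```

View pics/w5.png

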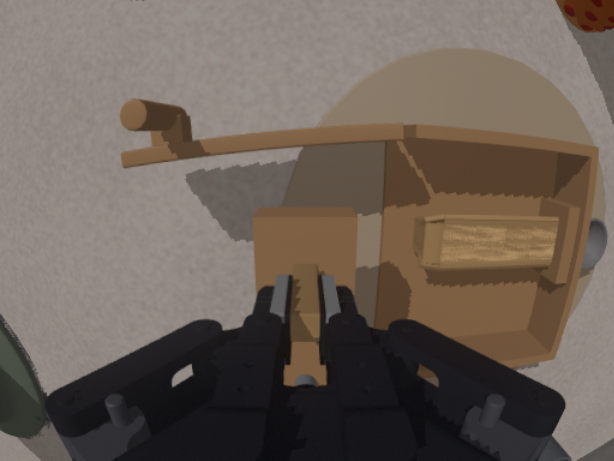

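```bash
python3 - <<'E'
from dfit import *
o=get_obs();T=T_tool(o);c=camera('wrist')
D,n,cost,R,P=dfit(c,T);print(o['position'],D)
inv=np.linalg.inv(T);Q=P@inv[:3,:3].T+inv[:3,3]
pl=Q[(Q[:,0]>13)&(Q[:,0]<27)&(abs(Q[:,1])<23)&(abs(Q[:,2]+1)<4)]
A=np.c_[pl[:,:2],np.ones(len(pl))];print('plane',np.linalg.lstsq(A,pl[:,2],rcond=None)[0])
pl=Q[(Q[:,0]>13)&(Q[:,0]<40)&(abs(Q[:,1])<33)&(abs(Q[:,2]+1)<2.5)];print(np.percentile(pl[:,0],[99,99.8]),np.percentile(pl[:,1],[.3,99.7]))
D=[634.3,12.35,-.2847]
for x in (-101,-80,-60,-30,0,32): print(x,go([*disp(x+.8,10.5,D),61.8],73.69))
E
```

```text
[509.21528122  60.83773879 104.55847417] [ 6.34547063e+02  1.23360429e+01 -2.85280391e-01]
plane [-1.97143858e-03 -1.16718408e-03 -1.35627335e+00]
[30.39090025 30.55926271] [-25.64523945  23.74461121]
-101 [-1.700e-02  1.332e+00  1.712e+00 -1.000e-03]
-80 [-1.700e-02  2.172e+00  1.712e+00 -1.000e-03]
-60 [-1.700e-02  2.972e+00  1.712e+00 -1.000e-03]
-30 [-1.700e-02  4.172e+00  1.711e+00 -1.000e-03]
0 [-1.700e-02  5.372e+00  1.711e+00 -1.000e-03]
32 [-1.700e-02  6.652e+00  1.711e+00 -1.000e-03]
```

Emit:
{"name": "servo_tool", "arguments": {"steps": [0,0.6,0.8,0,0,1.33,1.5,0,0,1.33,1.71,0,0,1.33,1.71,0,0,1.33,1.71,0,0,1.33,1.71,0]}}

```text
t: 13.75
position: [541.4, 52.0, 62.4]
tcp_rot: [0.0, 0.8, 0.6, 0.0]
contact_force: [0.2, -0.4, -2.4]
opening: 10.8
grasp_force: 68.9
```

```bash
python3 - <<'E'
from dfit import *
o=get_obs();T=T_tool(o);c=camera('wrist')
D,n,cost,R,P=dfit(c,T);print(o['position'],D,np.percentile(R[:,1],[1,99]))
D=[634.4,12.35,-.285]
for x in (-101,-80,-60,-30,0,32): print(x,go([*disp(x+.8,10.5,D),61.5],73.67))
E
```

```text
[541.42098451  52.02484057  62.39500292] [ 6.34280910e+02  1.22037052e+01 -2.85170017e-01] [-6.73473775 32.31275838]
-101 [-0.062  0.005  0.035  0.013]
-80 [-0.064  0.845  0.035  0.013]
-60 [-0.065  1.645  0.036  0.013]
-30 [-0.066  2.845  0.037  0.013]
0 [-0.068  4.045  0.038  0.013]
32 [-0.069  5.325  0.039  0.013]
```

Emit:
{"name": "servo_tool", "arguments": {"steps": [-0.05,0.4,0.03,0,-0.05,0.8,0.03,0,-0.05,1.1,0.03,0,-0.05,1.4,0.03,0,-0.05,1.7,0.03,0,-0.05,2,0.03,0,-0.05,2,0.03,0]}}

```text
t: 14.5
position: [590.1, 36.5, 60.8]
tcp_rot: [0.0, 0.8, 0.6, 0.0]
contact_force: [0.2, -0.6, -0.7]
opening: 10.7
grasp_force: 69.0
```

Emit:
{"name": "servo_tool", "arguments": {"steps": [0,0.5,0,0,0,1,0,0,0,1.5,0,0,0,2,0,0,0,2.4,0,0,0,2.8,0,0,0,3.05,0,0,0,3.15,0,0,0,3.25,0,0,0,3.25,0,0]}}

```text
t: 15.5
position: [667.4, 14.2, 60.9]
tcp_rot: [0.0, 0.8, 0.6, 0.0]
contact_force: [1.6, -0.4, -0.8]
opening: 10.6
grasp_force: 69.1
```

```bash
python3 - <<'E'
from h import *
print(go([*disp(32.8,10.5,[634.4,12.35,-.285]),61.0],73.67),get_obs()['contact_force'])
E
```

```text
[-0.02   0.067 -0.005  0.013] [ 1.64998267 -0.43307545 -0.84186445]
```

Emit:
{"name": "servo_tool", "arguments": {"steps": [0,0.07,0,0,0,0.12,0,0,0,0.18,0,0,0,0.22,0,0,0,0.22,0,0]}}

```text
t: 16.0
position: [669.8, 13.4, 61.0]
tcp_rot: [-0.002, 0.8, 0.6, -0.002]
contact_force: [-20.7, 3.4, 16.5]
opening: 10.8
grasp_force: 72.0
```

Emit:
{"name": "servo_tool", "arguments": {"steps": [0,-0.15,0.02,0,0,-0.15,0.02,0]}}

```text
t: 16.2
position: [669.0, 13.8, 60.8]
tcp_rot: [0.0, 0.8, 0.6, 0.0]
contact_force: [-2.1, 1.0, 5.6]
opening: 10.6
grasp_force: 70.2
```

Emit:
{"name": "servo_tool", "arguments": {"steps": [0,0,0,0,0,0,0,0,0,0,0,0], "claw": 0}}

```text
t: 16.5
position: [668.9, 13.6, 60.3]
tcp_rot: [-0.0, 0.8, 0.6, 0.0]
contact_force: [-0.2, -0.0, -0.7]
opening: 42.3
grasp_force: 0.0
```

Emit:
{"name": "servo_tool", "arguments": {"steps": [0,0,-1.5,0,0,0,-3,0,0,0,-5,0,0,0,-5,0]}}

```text
t: 16.9
position: [671.9, 13.7, 192.0]
tcp_rot: [0.002, 0.8, 0.6, 0.004]
contact_force: [1.0, -0.4, -0.3]
opening: 42.8
grasp_force: 0.0
```

```bash
python3 - <<'E'
from h import *
D=[634.4,12.35,-.285]
print(disp(32,12,D),go([*disp(32,-130,D),190],73.67))
E
```

```text
[668.4830623   14.86890139] [-5.675 -0.148  0.061  0.009]
```

Emit:
{"name": "servo_tool", "arguments": {"steps": [-2,0,0,0,-4,-0.1,0,0,-5.2,-0.15,0,0,-5.2,-0.15,0,0,-5.2,-0.15,0,0], "claw": -1}}

```text
t: 17.4
position: [628.9, -110.5, 185.4]
tcp_rot: [0.0, 0.8, 0.6, 0.0]
contact_force: [0.1, 1.2, -0.3]
opening: 85.3
grasp_force: 0.0
```

```bash
cat > cfit.py <<'E'
from dfit import *
def cfit():
    o=get_obs();T=T_tool(o);c=camera('wrist');D,n,cost,R,P=dfit(c,T);out=dict(D=D)
    near=np.hypot(P[:,0]-660,P[:,1]+10)<110
    q=P[near&(abs(P[:,2]-113.5)<2.5)];out['post']=(len(q),q.mean(0).round(1) if len(q) else None,(q.max(0)-q.min(0)).round(1) if len(q) else None)
    k=P[near&(abs(P[:,2]-98.5)<2)]
    h=disp(32,12,D);k=k[np.hypot(k[:,0]-h[0],k[:,1]-h[1])>40]
    if len(k): out['knob']=(len(k),cv2.minAreaRect(k[:,:2].astype(np.float32)))
    pl=P[near&(abs(P[:,2]-61.5)<1.8)];ct,sn=np.cos(D[2]),np.sin(D[2])
    r=(pl[:,:2]-D[:2])@np.array([[ct,-sn],[sn,ct]]);r=r[(abs(r[:,0]-32)<35)&(abs(r[:,1]-12)<40)]
    out['plate']=(pl[:,2].mean(),np.percentile(r,[1,99],axis=0).round(1).tolist())
    out['home']=disp(32,12,D);out['knobhome']=disp(32,12-70,D)
    return out,c,T
E
python3 - <<'E'
from cfit import *
out,c,T=cfit();save(c,'w6.png',1.2)
for k,v in out.items():print(k,v)
E
```

```text
D [ 6.34120673e+02  1.23128498e+01 -2.84028814e-01]
post (206, array([668.4,  15.1, 114. ]), array([13. , 14. ,  4.4]))
knob (413, ((649.071533203125, -52.06276321411133), (9.749876022338867, 31.650209426879883), 58.59927749633789))
plate (np.float64(61.721627613331634), [[7.7, -26.1], [66.2, 40.7]])
home [668.20127261  14.86485094]
knobhome [648.58550098 -52.33054699]
```

View pics/w6.png

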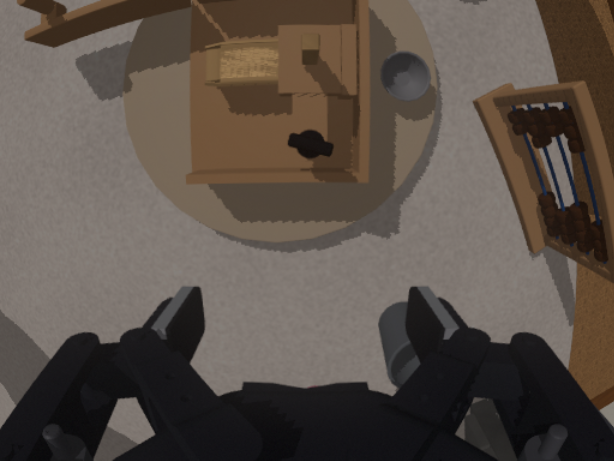

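```bash
python3 - <<'E'
from h import *
print(go([649.1,-52.1,185],148.6),go([649.1,-52.1,60],148.6))
E
```

```text
[  2.419   0.126   0.014 -12.472] [  2.416   0.126   5.014 -12.472]
```

Emit:
{"name": "servo_tool", "arguments": {"steps": [1.5,0.1,0,-1.4,2.42,0.13,0,-2.8,2.42,0.13,0,-4.2,2.42,0.13,0,-5.6,2.42,0.13,0,-7,2.42,0.13,0,-8.4,2.42,0.13,0,-9.8,2.42,0.13,0,-11.2,2.42,0.13,0,-12.47,2.42,0.13,0,-12.47,2.42,0.13,0,-12.47], "claw": -0.3}}

```text
t: 18.55
position: [649.1, -51.9, 185.2]
tcp_rot: [-0.0, 0.272, 0.962, 0.0]
contact_force: [-0.0, 1.0, 0.4]
opening: 55.5
grasp_force: 0.0
```

```bash
python3 - <<'E'
from h import *
print(go([649.1,-52.1,60],148.6),get_obs()['joint_positions'].round(2))
E
```

```text
[-0.007 -0.007  5.009 -0.035] [ 0.25  0.61 -0.4   1.53  0.26  1.05  0.8 ]
```

Emit:
{"name": "servo_tool", "arguments": {"steps": [0,0,1.5,0,0,0,3,0,0,0,4.3,0,0,0,5,0,0,0,5,0,0,0,5,0]}}

```text
t: 19.15
position: [649.6, -52.6, 61.5]
tcp_rot: [0.0, 0.271, 0.962, 0.0]
contact_force: [0.6, 0.4, 0.1]
opening: 55.5
grasp_force: 0.0
```

Emit:
{"name": "servo_tool", "arguments": {"steps": [0,0,0,0,0,0,0,0,0,0,0,0,0,0,0,0], "claw": 1, "force": 50}}

```text
t: 19.55
position: [649.3, -53.2, 61.1]
tcp_rot: [0.001, 0.271, 0.963, 0.0]
contact_force: [-0.4, -0.5, 4.3]
opening: 8.7
grasp_force: 51.8
```

Emit:
{"name": "servo_tool", "arguments": {"steps": [0,0,0,1.2,0,0,0,2.4,0,0,0,3.6,0,0,0,4.8,0,0,0,6,0,0,0,7.2,0,0,0,8.4,0,0,0,9.6,0,0,0,10.8,0,0,0,12,0,0,0,12.8,0,0,0,12.8]}}

```text
t: 20.75
position: [649.1, -53.2, 60.9]
tcp_rot: [0.0, 0.811, 0.585, 0.0]
contact_force: [-1.9, -1.8, 6.1]
opening: 8.7
grasp_force: 52.0
```

```bash
python3 - <<'E'
from h import *
o=get_obs();print(np.degrees(yaw(T_tool(o))),o['wrist_torque'],o['opening'])
E
```

```text
71.56499507034279 [-0.243744    0.24067738 -0.02272382] 8.706765665135842
```

Emit:
{"name": "servo_tool", "arguments": {"steps": [0,0,0,0.4,0,0,0,0.4,0,0,0,0]}}

```text
t: 21.05
position: [648.9, -53.0, 60.9]
tcp_rot: [0.0, 0.81, 0.586, -0.0]
contact_force: [-0.8, -1.6, 5.8]
opening: 8.4
grasp_force: 52.0
```

Emit:
{"name": "servo_tool", "arguments": {"steps": [0,0,0,0,0,0,0,0,0,0,0,0], "claw": -0.3}}

```text
t: 21.35
position: [648.9, -52.8, 60.3]
tcp_rot: [-0.0, 0.81, 0.586, 0.0]
contact_force: [-0.3, -0.1, -0.6]
opening: 51.9
grasp_force: 0.0
```

Emit:
{"name": "servo_tool", "arguments": {"steps": [0,0,-2,0,0,0,-4,0,0,0,-5,0,-1.2,0,-5,0,-2.4,0,-5,0,-2.4,0,-5,0], "claw": -1}}

```text
t: 21.95
position: [628.8, -114.6, 185.7]
tcp_rot: [0.001, 0.812, 0.584, -0.001]
contact_force: [-0.6, -0.6, 0.4]
opening: 85.2
grasp_force: 0.0
```

```bash
python3 - <<'E'
from cfit import *
out,c,T=cfit()
for k,v in out.items():print(k,v)
print(T[:3,3])
E
```

```text
D [ 6.33922278e+02  1.22324002e+01 -2.85230499e-01]
post (224, array([668.5,  14.4, 113.8]), array([14.3, 13.9,  4.9]))
knob (412, ((647.6549682617188, -51.83026123046875), (31.569828033447266, 9.321732521057129), 71.50702667236328))
plate (np.float64(61.737493724143995), [[7.9, -26.4], [66.3, 41.1]])
home [668.0059198   14.74344542]
knobhome [648.30941467 -52.42833203]
[ 628.84143657 -114.57805348  185.71025508]
```

```bash
cat > rings.py <<'E'
from h import *
def rings(lo=-3,hi=16,show=None):
    o=get_obs();T=T_tool(o);c=camera('wrist')
    if show: save(c,show,1.2)
    P=wcloud(c,T);hsv=cv2.cvtColor(c['pixels'],cv2.COLOR_RGB2HSV)
    pink=((hsv[...,0]>160)|(hsv[...,0]<4))&(hsv[...,1]>70)&(hsv[...,2]>50)
    n,l,st,ce=cv2.connectedComponentsWithStats(pink.astype(np.uint8))
    res=[]
    for i in range(1,n):
        if st[i,4]<40: continue
        q=P[(l==i)&(c['depth']>0)]
        if len(q)<30: continue
        top=np.percentile(q[:,2],80);s=q[q[:,2]>top-3][:,:2]
        if len(s)<10: continue
        f=least_squares(lambda p:np.hypot(*(s-p).T)-16,s.mean(0)).x
        res.append((f.round(1),round(top,1),st[i,4],ce[i].round()))
    return res,o,T,c
E
python3 - <<'E'
from rings import *
for r in rings()[0]:print(r)
print(go([550,-415,200],73.7))
E
```

```text
[-12.578   0.795  -0.587  -0.338]
```

Emit:
{"name": "servo_tool", "arguments": {"steps": [-2,0.1,-0.5,0,-4,0.3,-0.6,0,-6,0.4,-0.6,0,-8,0.5,-0.6,0,-10,0.6,-0.6,0,-12,0.7,-0.6,0,-12.6,0.8,-0.6,0,-12.6,0.8,-0.6,0,-12.6,0.8,-0.6,0], "claw": -0.3}}

```text
t: 22.95
position: [551.5, -413.8, 199.9]
tcp_rot: [-0.0, 0.81, 0.587, 0.0]
contact_force: [0.3, 0.6, 0.7]
opening: 55.4
grasp_force: 0.0
```

```bash
python3 - <<'E'
from rings import *
R,o,T,c=rings()
for r in R:print(r)
for m in place_of('ring0','wrist')[:4]:
        r,cc=m['position'];print(round(m['p'],2),round(r*384),round(cc*512),np.round(w_pt(c,T,r*384,cc*512,0),1))
p=R[0][0];print(o['position'],go([*p,60],73.7),go([*p,-18],73.7))
E
```

```text
(array([ 572. , -349.3]), np.float64(13.0), np.int32(413), array([254., 113.]))
(array([ 1216.3, -1442. ]), np.float64(-112.5), np.int32(543), array([505., 364.]))
(array([  861.9, -1481.1]), np.float64(-377.4), np.int32(58), array([403., 372.]))
0.77 115 254 [ 570.4 -351.8    0. ]
[ 551.49881567 -413.78383169  199.94524239] [ 2.674 -0.027  5.615 -0.299] [ 2.67  -0.027  8.735 -0.299]
```

Emit:
{"name": "servo_tool", "arguments": {"steps": [1.5,0,1,-0.3,2.67,-0.03,2.5,-0.3,2.67,-0.03,4.5,-0.3,2.67,-0.03,6.3,-0.3,2.67,-0.03,7.5,-0.3,2.67,-0.03,8.2,-0.3,2.67,-0.03,8.65,-0.3,2.67,-0.03,8.65,-0.3,2.67,-0.03,8.65,-0.3], "force": 20}}

```text
t: 23.95
position: [571.6, -351.9, -14.5]
tcp_rot: [0.001, 0.801, 0.599, 0.0]
contact_force: [0.6, 0.5, 0.8]
opening: 55.6
grasp_force: 0.0
```

Emit:
{"name": "servo_tool", "arguments": {"steps": [0,0,0,0,0,0,0,0,0,0,0,0,0,0,0,0], "claw": 1, "force": 20}}

```text
t: 24.35
position: [571.6, -352.2, -14.2]
tcp_rot: [0.001, 0.801, 0.599, 0.001]
contact_force: [-1.8, 1.7, 8.6]
opening: 36.3
grasp_force: 19.0
```

Emit:
{"name": "servo_tool", "arguments": {"steps": [0,0,-0.5,0,0,0,-2,0,0,0,-4,0,0,0,-5.6,0,0,0,-5.6,0]}}

```text
t: 24.85
position: [573.4, -353.4, 131.6]
tcp_rot: [0.004, 0.801, 0.599, 0.002]
contact_force: [-0.1, -0.1, -0.9]
opening: 36.1
grasp_force: 20.2
```

```bash
python3 - <<'E'
from rings import *
R,o,T,c=rings(show='w7.png')
for r in R[:3]:print(r)
inv=np.linalg.inv(T);print(o['position'],o['opening'])
for r in R[:2]: print((inv[:3,:3]@np.r_[r[0],r[1]]+inv[:3,3]).round(1))
print(go([668.4,14.6,120],73.7))
E
```

```text
(array([ 573.2, -349.4]), np.float64(158.3), np.int32(2593), array([254., 239.]))
[ 573.35696273 -353.40453221  131.57779506] 36.12874267916255
[  3.7  -1.  -26.7]
[15.18  -0.472  0.321 -0.025]
```

View pics/w7.png

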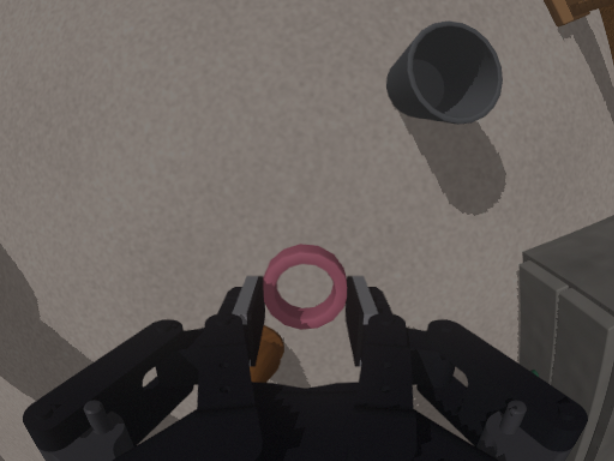

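```bash
python3 - <<'E'
from h import *
print(go([667.6,11.7,125],73.7))
E
```

```text
[15.059 -0.469  0.121 -0.025]
```

Emit:
{"name": "servo_tool", "arguments": {"steps": [1.2,0,0,0,3,-0.1,0,0,5,-0.2,0,0,7,-0.2,0,0,9,-0.3,0,0,11,-0.4,0.1,0,13,-0.45,0.1,0,14.3,-0.47,0.12,0,15.06,-0.47,0.12,0,15.06,-0.47,0.12,0,15.06,-0.47,0.12,0,15.06,-0.47,0.12,0]}}

```text
t: 26.1
position: [665.7, 10.6, 121.1]
tcp_rot: [0.0, 0.802, 0.598, -0.0]
contact_force: [-0.6, -0.6, -0.0]
opening: 35.7
grasp_force: 20.2
```

```bash
python3 - <<'E'
from rings import *
R,o,T,c=rings()
for r in R[:3]:print(r)
print(o['position'],o['opening'],go([667.6,11.7,84],73.7))
E
```

```text
(array([435.7, 309.5]), np.float64(12.1), np.int32(372), array([ 8., 12.]))
(array([665.7,  14.4]), np.float64(147.8), np.int32(2682), array([254., 239.]))
[665.69501419  10.62903051 121.12885121] 35.71224169418187 [ 0.058  0.06   1.488 -0.043]
```

Ring held over the post; lower and release.

Emit:
{"name": "servo_tool", "arguments": {"steps": [0.06,0.08,0,0,0.06,0.08,0.6,0,0.06,0.08,1.2,0,0.06,0.08,1.6,0,0.06,0.08,1.6,0]}}

```text
t: 26.65
position: [667.1, 13.5, 78.7]
tcp_rot: [-0.001, 0.801, 0.599, -0.001]
contact_force: [0.4, 0.6, 1.0]
opening: 35.9
grasp_force: 20.2
```

Emit:
{"name": "servo_tool", "arguments": {"steps": [0,0,0,0,0,0,0,0,0,0,0,0], "claw": -0.3}}

```text
t: 26.95
position: [668.7, 13.6, 81.7]
tcp_rot: [0.0, 0.801, 0.599, 0.0]
contact_force: [0.1, -0.1, -0.0]
opening: 55.7
grasp_force: 0.0
```

Emit:
{"name": "servo_tool", "arguments": {"steps": [0,0,-1.5,0,0,0,-3.5,0,0,0,-4.5,0,0,0,-4.5,0]}}

```text
t: 27.35
position: [670.3, 13.6, 198.4]
tcp_rot: [0.002, 0.801, 0.599, 0.003]
contact_force: [-0.1, 0.3, 0.4]
opening: 55.6
grasp_force: 0.0
```

```bash
python3 - <<'E'
from h import *
print(go([612,215,200],73.7))
E
```

```text
[ 7.065 -4.517 -0.076 -0.024]
```

Emit:
{"name": "servo_tool", "arguments": {"steps": [1.5,-1,0,0,3,-2.2,0,0,4.5,-3.4,0,0,6,-4.4,0,0,6.9,-5.1,0,0,6.9,-5.1,0,0,6.9,-5.1,0,0]}}

```text
t: 28.05
position: [594.6, 215.4, 193.3]
tcp_rot: [0.0, 0.801, 0.599, -0.0]
contact_force: [0.9, -0.1, 0.2]
opening: 55.6
grasp_force: 0.0
```

```bash
python3 - <<'E'
from rings import *
R,o,T,c=rings()
for r in R:print(r)
p=min(R,key=lambda r:np.hypot(*(r[0]-[612,277])))[0];print(o['position'],go([*p,-14],73.7))
E
```

```text
(array([481.7, 374. ]), np.float64(12.8), np.int32(456), array([130.,  75.]))
(array([617.7, 274.7]), np.float64(12.9), np.int32(420), array([260., 117.]))
(array([435.5, 310.7]), np.float64(12.6), np.int32(430), array([113., 135.]))
[594.57671775 215.38439133 193.34470865] [ 2.578  0.184  8.295 -0.027]
```

Emit:
{"name": "servo_tool", "arguments": {"steps": [1.5,0.1,1,0,2.6,0.18,2.5,0,2.62,0.18,4.5,0,2.62,0.18,6.3,0,2.62,0.18,7.5,0,2.62,0.18,8.3,0,2.62,0.18,8.3,0,2.62,0.18,8.3,0]}}

```text
t: 28.9
position: [618.4, 275.7, -13.4]
tcp_rot: [0.0, 0.801, 0.598, 0.0]
contact_force: [0.4, -0.2, 0.4]
opening: 55.5
grasp_force: 0.0
```

Emit:
{"name": "servo_tool", "arguments": {"steps": [0,0,0,0,0,0,0,0,0,0,0,0,0,0,0,0], "claw": 1, "force": 20}}

```text
t: 29.3
position: [618.8, 276.7, -12.0]
tcp_rot: [0.0, 0.801, 0.599, 0.001]
contact_force: [-1.3, -1.8, 7.4]
opening: 35.0
grasp_force: 19.2
```

Emit:
{"name": "servo_tool", "arguments": {"steps": [0,0,-0.5,0,0,0,-2,0,0,0,-4,0,0,0,-5.6,0,0,0,-5.6,0]}}

```text
t: 29.8
position: [620.6, 278.0, 133.9]
tcp_rot: [0.001, 0.801, 0.599, 0.005]
contact_force: [0.9, -0.5, -0.8]
opening: 34.7
grasp_force: 20.1
```

```bash
python3 - <<'E'
from rings import *
R,o,T,c=rings()
for r in R:print(r)
print(o['position'],o['opening'],go([667.8,12.8,125],73.7))
E
```

```text
(array([482. , 374.5]), np.float64(12.9), np.int32(635), array([103., 135.]))
(array([814.2, 225.3]), np.float64(73.4), np.int32(40), array([459., 180.]))
(array([810. , 222.8]), np.float64(54.1), np.int32(49), array([440., 184.]))
(array([435.6, 311.1]), np.float64(12.6), np.int32(575), array([ 90., 201.]))
(array([804.6, 217. ]), np.float64(34.5), np.int32(45), array([425., 189.]))
(array([804.7, 217.4]), np.float64(72.8), np.int32(62), array([445., 199.]))
(array([802. , 211.5]), np.float64(53.8), np.int32(48), array([431., 205.]))
(array([619.1, 277.2]), np.float64(158.3), np.int32(2463), array([254., 245.]))
(array([801.2, 205.1]), np.float64(73.3), np.int32(40), array([441., 223.]))
[620.60192203 277.99711593 133.94265683] 34.73678246366596 [-9.605  4.855  0.213 -0.024]
```

Emit:
{"name": "servo_tool", "arguments": {"steps": [-1,0.5,0,0,-2.6,1.3,0,0,-4.4,2.2,0,0,-6.2,3.1,0,0,-8,4,0.1,0,-9,4.6,0.2,0,-9.46,4.86,0.2,0,-9.46,4.86,0.2,0,-9.46,4.86,0.2,0]}}

```text
t: 30.75
position: [667.0, 17.2, 121.1]
tcp_rot: [-0.001, 0.801, 0.599, 0.0]
contact_force: [0.1, 0.1, -0.1]
opening: 34.7
grasp_force: 20.1
```

```bash
python3 - <<'E'
from rings import *
R,o,T,c=rings()
for r in R: 
    if r[2]>300: print(r)
print(o['position'],o['opening'],go([668.9,16.3,82],73.7))
E
```

```text
(array([461.5, 279.9]), np.float64(12.5), np.int32(520), array([23., 26.]))
(array([665.8,  16.4]), np.float64(145.4), np.int32(3358), array([255., 233.]))
[667.01820706  17.19917252 121.14212549] 34.68075140415825 [-0.033  0.089  1.566 -0.003]
```

Emit:
{"name": "servo_tool", "arguments": {"steps": [-0.03,0.07,0,0,-0.03,0.07,0.6,0,-0.03,0.07,1.2,0,-0.03,0.07,1.55,0,-0.03,0.07,1.55,0]}}

```text
t: 31.3
position: [667.7, 14.4, 80.3]
tcp_rot: [-0.001, 0.801, 0.599, -0.001]
contact_force: [0.3, -0.2, -0.1]
opening: 34.9
grasp_force: 20.1
```

Emit:
{"name": "servo_tool", "arguments": {"steps": [0,0,0,0,0,0,0,0,0,0,0,0], "claw": -0.3}}

```text
t: 31.6
position: [669.1, 14.2, 82.9]
tcp_rot: [0.0, 0.801, 0.599, 0.0]
contact_force: [0.1, 0.2, 0.4]
opening: 55.4
grasp_force: 0.0
```

Emit:
{"name": "servo_tool", "arguments": {"steps": [0,0,-1.5,0,0,0,-3.5,0,0,0,-4.5,0,0,0,-4.5,0]}}

```text
t: 32.0
position: [670.7, 14.3, 199.6]
tcp_rot: [0.002, 0.801, 0.599, 0.003]
contact_force: [0.1, -0.7, -0.8]
opening: 55.8
grasp_force: 0.0
```

```bash
python3 - <<'E'
from h import *
print(go([470,310,195],73.7))
E
```

```text
[  9.07  -11.053   0.137  -0.026]
```

Emit:
{"name": "servo_tool", "arguments": {"steps": [1.2,-1.4,0,0,2.4,-2.9,0,0,3.6,-4.4,0,0,4.8,-5.9,0,0,6,-7.4,0,0,7.2,-8.8,0,0,8.4,-10.2,0,0,9.07,-11.05,0.1,0,9.07,-11.05,0.1,0,9.07,-11.05,0.1,0,9.07,-11.05,0.1,0]}}

```text
t: 33.1
position: [468.6, 308.8, 192.3]
tcp_rot: [0.0, 0.801, 0.598, -0.0]
contact_force: [-0.7, -0.3, 0.4]
opening: 55.6
grasp_force: 0.0
```

```bash
python3 - <<'E'
from rings import *
R,o,T,c=rings()
for r in R:print(r)
p=min(R,key=lambda r:np.hypot(*(r[0]-[482,374])))[0];print(o['position'],go([*p,-13],73.7))
E
```

```text
(array([481. , 374.7]), np.float64(13.1), np.int32(432), array([249., 114.]))
(array([460.2, 281.4]), np.float64(12.8), np.int32(450), array([254., 193.]))
[468.64684695 308.81366001 192.28386628] [ 2.672 -0.281  8.21  -0.039]
```

Emit:
{"name": "servo_tool", "arguments": {"steps": [1.5,-0.1,1,0,2.65,-0.28,2.5,0,2.65,-0.28,4.5,0,2.65,-0.28,6.3,0,2.65,-0.28,7.5,0,2.65,-0.28,8.2,0,2.65,-0.28,8.2,0,2.65,-0.28,8.2,0]}}

```text
t: 33.95
position: [480.7, 374.9, -12.2]
tcp_rot: [0.0, 0.801, 0.598, 0.0]
contact_force: [0.3, 0.2, 0.8]
opening: 55.7
grasp_force: 0.0
```

Emit:
{"name": "servo_tool", "arguments": {"steps": [0,0,0,0,0,0,0,0,0,0,0,0,0,0,0,0], "claw": 1, "force": 20}}

```text
t: 34.35
position: [481.4, 376.4, -10.5]
tcp_rot: [-0.0, 0.801, 0.599, 0.002]
contact_force: [0.3, 0.3, 0.5]
opening: 0.6
grasp_force: 0.0
```

Emit:
{"name": "servo_tool", "arguments": {"steps": [0,0,-0.5,0,0,0,-2,0,0,0,-4,0,0,0,-6,0,0,0,-6,0]}}

```text
t: 34.85
position: [482.6, 377.4, 145.4]
tcp_rot: [-0.0, 0.801, 0.599, 0.005]
contact_force: [-0.1, 0.6, -0.6]
opening: 0.1
grasp_force: 0.0
```

```bash
python3 - <<'E'
from rings import *
R,o,T,c=rings()
for r in R:
    if r[2]>250: print(r)
print(o['position'],o['opening'],go([668.4,14.7,125],73.7))
E
```

```text
(array([479.9, 375.5]), np.float64(12.9), np.int32(603), array([252., 182.]))
[482.56535639 377.40369761 145.35050877] 0.14978186030308896 [-11.766  11.267   0.659  -0.026]
```

Emit:
{"name": "servo_tool", "arguments": {"steps": [0,0,1,0,0,0,2.5,0,0,0,4,0,0,0,4,0], "claw": -0.3}}

```text
t: 35.3
position: [477.5, 373.4, 33.5]
tcp_rot: [0.0, 0.801, 0.599, -0.004]
contact_force: [-0.1, -0.7, -1.1]
opening: 55.2
grasp_force: 0.0
```

```bash
python3 - <<'E'
from rings import *
R,o,T,c=rings(show='w8.png')
for r in R:
    if r[2]>250: print(r)
print(o['position'],o['opening'],go([480.2,375.2,-17],73.7))
E
```

```text
(array([480.2, 375.7]), np.float64(12.8), np.int32(1536), array([258., 211.]))
(array([466. , 308.6]), np.float64(12.6), np.int32(607), array([266., 309.]))
[477.54995036 373.36023454  33.48745627] 55.15842565712721 [ 0.054  0.05   2.127 -0.021]
```

Emit:
{"name": "servo_tool", "arguments": {"steps": [0.03,0.02,1,0,0.03,0.02,1.8,0,0.03,0.02,2.2,0,0.03,0.02,2.2,0,0.03,0.02,2.2,0]}}

```text
t: 35.85
position: [481.3, 376.5, -16.1]
tcp_rot: [-0.0, 0.801, 0.599, 0.001]
contact_force: [-0.3, -0.0, -0.7]
opening: 55.1
grasp_force: 0.0
```

Emit:
{"name": "servo_tool", "arguments": {"steps": [0,0,0,0,0,0,0,0,0,0,0,0,0,0,0,0], "claw": 1, "force": 20}}

```text
t: 36.25
position: [481.3, 376.5, -16.2]
tcp_rot: [-0.0, 0.801, 0.599, 0.001]
contact_force: [-1.2, -1.5, 10.6]
opening: 36.0
grasp_force: 18.8
```

Emit:
{"name": "servo_tool", "arguments": {"steps": [0,0,-0.5,0,0,0,-2,0,0,0,-4,0,0,0,-5.6,0,0,0,-5.6,0,0,0,-5.6,0]}}

```text
t: 36.85
position: [481.2, 376.3, 124.4]
tcp_rot: [-0.0, 0.801, 0.599, 0.001]
contact_force: [-0.5, -0.7, -1.3]
opening: 36.2
grasp_force: 20.2
```

```bash
python3 - <<'E'
from rings import *
R,o,T,c=rings()
for r in R:
    if r[2]>250: print(r)
print(o['position'],o['opening'],go([669.2,15.7,125],73.7))
E
```

```text
(array([480. , 375.9]), np.float64(153.0), np.int32(2952), array([255., 250.]))
[481.15064938 376.3337096  124.38293198] 36.20450284382102 [-11.685  11.311  -0.08   -0.023]
```

Emit:
{"name": "servo_tool", "arguments": {"steps": [-1,1,0,0,-2.3,2.2,0,0,-3.6,3.5,0,0,-5,4.8,0,0,-6.4,6.2,0,0,-7.8,7.5,0,0,-9.2,8.9,0,0,-10.5,10.2,0,0,-11.4,11,0,0,-11.69,11.31,-0.08,0,-11.69,11.31,-0.08,0,-11.69,11.31,-0.08,0]}}

```text
t: 38.1
position: [668.5, 17.2, 123.7]
tcp_rot: [-0.001, 0.801, 0.599, -0.0]
contact_force: [0.2, 0.7, -0.6]
opening: 36.2
grasp_force: 20.2
```

```bash
python3 - <<'E'
from rings import *
R,o,T,c=rings()
for r in R: 
    if r[2]>250: print(r)
print(o['position'],o['opening'],go([669.2,15.7,86],73.7))
E
```

```text
(array([461.6, 279.7]), np.float64(12.4), np.int32(514), array([24., 27.]))
(array([667.4,  16.7]), np.float64(152.2), np.int32(4057), array([254., 232.]))
[668.47794999  17.17575133 123.73525607] 36.18797381215178 [-0.067  0.053  1.516 -0.005]
```

Emit:
{"name": "servo_tool", "arguments": {"steps": [-0.06,0.05,0,0,-0.06,0.05,0.6,0,-0.06,0.05,1.2,0,-0.06,0.05,1.5,0,-0.06,0.05,1.5,0]}}

```text
t: 38.65
position: [668.9, 14.1, 85.0]
tcp_rot: [-0.001, 0.801, 0.599, -0.001]
contact_force: [-0.7, -0.3, 0.8]
opening: 36.0
grasp_force: 20.2
```

Emit:
{"name": "servo_tool", "arguments": {"steps": [0,0,0,0,0,0,0,0,0,0,0,0], "claw": -0.3}}

```text
t: 38.95
position: [670.3, 13.9, 87.4]
tcp_rot: [0.0, 0.801, 0.599, 0.0]
contact_force: [-1.1, 0.4, -0.3]
opening: 55.4
grasp_force: 0.0
```

Emit:
{"name": "servo_tool", "arguments": {"steps": [0,0,-1.5,0,0,0,-3.5,0,0,0,-4.5,0,0,0,-4.5,0,0,0,-4.5,0]}}

```text
t: 39.45
position: [670.1, 13.9, 199.9]
tcp_rot: [0.0, 0.801, 0.599, 0.0]
contact_force: [-1.1, 0.4, -0.9]
opening: 55.5
grasp_force: 0.0
```

```bash
python3 - <<'E'
from rings import *
print(go([444,217,195],73.7))
E
```

```text
[  5.232 -10.973   0.187  -0.022]
```

Emit:
{"name": "servo_tool", "arguments": {"steps": [0.8,-1.7,0,0,1.6,-3.4,0,0,2.4,-5,0,0,3.2,-6.7,0,0,4,-8.4,0,0,4.8,-10,0,0,5.23,-11,0.1,0,5.23,-11,0.1,0,5.23,-11,0.1,0,5.23,-11,0.1,0]}}

```text
t: 40.45
position: [443.6, 216.4, 196.4]
tcp_rot: [0.0, 0.801, 0.598, -0.0]
contact_force: [0.1, -0.0, 0.1]
opening: 55.5
grasp_force: 0.0
```

```bash
python3 - <<'E'
from rings import *
R,o,T,c=rings(show='w8.png')
for r in R:print(r)
p=min(R,key=lambda r:np.hypot(*(r[0]-[461,280])))[0];print(o['position'],go([*p,-16.5],73.7))
E
```

```text
(array([460.3, 280.9]), np.float64(13.2), np.int32(412), array([253., 114.]))
(array([667.4,  14.1]), np.float64(96.9), np.int32(741), array([455., 278.]))
[443.60073179 216.38588718 196.41827596] [ 2.671 -0.093  8.516 -0.035]
```

View pics/w8.png

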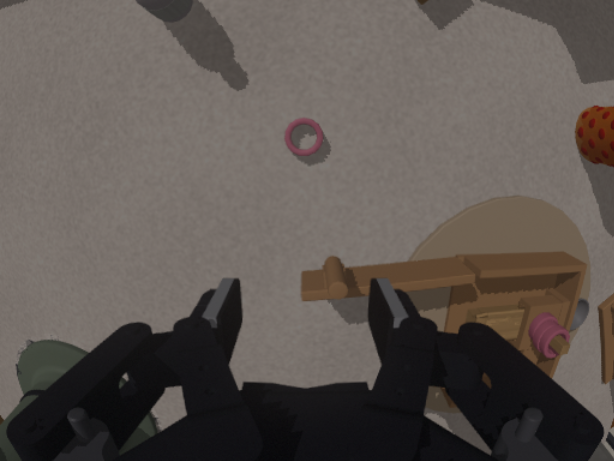

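Emit:
{"name": "servo_tool", "arguments": {"steps": [1.5,-0.05,0,0,2.65,-0.1,1.5,0,2.65,-0.1,3.5,0,2.65,-0.1,5.5,0,2.65,-0.1,7,0,2.65,-0.1,8,0,2.65,-0.1,8.55,0,2.65,-0.1,8.55,0,2.65,-0.1,8.55,0]}}

```text
t: 41.4
position: [460.2, 281.4, -16.1]
tcp_rot: [0.0, 0.801, 0.599, 0.0]
contact_force: [0.1, -0.5, 0.7]
opening: 55.6
grasp_force: 0.0
```

Emit:
{"name": "servo_tool", "arguments": {"steps": [0,0,0,0,0,0,0,0,0,0,0,0,0,0,0,0], "claw": 1, "force": 20}}

```text
t: 41.8
position: [460.5, 281.8, -15.3]
tcp_rot: [0.0, 0.801, 0.599, 0.001]
contact_force: [0.0, -2.1, 9.5]
opening: 36.9
grasp_force: 18.9
```

Emit:
{"name": "servo_tool", "arguments": {"steps": [0,0,-0.5,0,0,0,-2,0,0,0,-4,0,0,0,-5.7,0,0,0,-5.7,0,0,0,-5.7,0]}}

```text
t: 42.4
position: [460.2, 281.7, 127.8]
tcp_rot: [0.0, 0.801, 0.599, 0.002]
contact_force: [-0.8, 0.2, -0.2]
opening: 36.4
grasp_force: 20.2
```

```bash
python3 - <<'E'
from rings import *
R,o,T,c=rings()
for r in R:
    if r[2]>250: print(r)
print(o['position'],o['opening'],go([668.4,14.7,130],73.7))
E
```

```text
(array([459.2, 282.1]), np.float64(155.6), np.int32(2615), array([254., 246.]))
[460.19042381 281.65947102 127.78458868] 36.39112390757297 [-7.865 11.029 -0.139 -0.023]
```

Emit:
{"name": "servo_tool", "arguments": {"steps": [-0.8,1.1,0,0,-1.7,2.4,0,0,-2.7,3.8,-0.1,0,-3.8,5.3,-0.1,0,-4.9,6.8,-0.1,0,-5.9,8.2,-0.1,0,-6.9,9.6,-0.1,0,-7.6,10.6,-0.1,0,-7.85,11.04,-0.1,0,-7.85,11.04,-0.1,0,-7.85,11.04,-0.1,0]}}

```text
t: 43.55
position: [667.8, 16.5, 127.4]
tcp_rot: [-0.001, 0.801, 0.599, -0.0]
contact_force: [-0.1, 0.7, 0.0]
opening: 36.5
grasp_force: 20.2
```

```bash
python3 - <<'E'
from rings import *
R,o,T,c=rings()
for r in R: 
    if r[2]>250: print(r)
print(o['position'],o['opening'],go([668.8,15,90],73.7))
E
```

```text
(array([666.9,  16.9]), np.float64(154.9), np.int32(4394), array([255., 230.]))
[667.8095777   16.4544722  127.39442553] 36.514887838883354 [-0.059  0.061  1.508 -0.006]
```

Emit:
{"name": "servo_tool", "arguments": {"steps": [-0.06,0.05,0,0,-0.06,0.05,0.6,0,-0.06,0.05,1.2,0,-0.06,0.05,1.5,0,-0.06,0.05,1.5,0]}}

```text
t: 44.1
position: [668.5, 13.4, 88.8]
tcp_rot: [-0.001, 0.801, 0.599, -0.001]
contact_force: [-0.4, 0.2, 1.0]
opening: 36.7
grasp_force: 20.2
```

Emit:
{"name": "servo_tool", "arguments": {"steps": [0,0,0,0,0,0,0,0,0,0,0,0], "claw": -0.3}}

```text
t: 44.4
position: [669.8, 13.3, 91.2]
tcp_rot: [0.0, 0.801, 0.599, 0.0]
contact_force: [0.4, 0.1, 0.6]
opening: 55.3
grasp_force: 0.0
```

Emit:
{"name": "servo_tool", "arguments": {"steps": [0,0,-1.5,0,0,0,-3.5,0,0,0,-4.5,0,0,0,-4.5,0,0,0,-4.5,0]}}

```text
t: 44.9
position: [669.7, 13.2, 203.6]
tcp_rot: [0.0, 0.801, 0.599, 0.0]
contact_force: [-0.1, -0.4, -1.5]
opening: 55.5
grasp_force: 0.0
```

```bash
python3 - <<'E'
from rings import *
print(go([430,95,195],73.7))
E
```

```text
[  0.424 -10.12    0.335  -0.023]
```

Emit:
{"name": "servo_tool", "arguments": {"steps": [0.1,-1.8,0,0,0.2,-3.6,0,0,0.2,-5.4,0,0,0.3,-7.2,0,0,0.4,-9,0,0,0.42,-10.1,0,0,0.42,-10.1,0,0,0.42,-10.1,0,0]}}

```text
t: 45.7
position: [430.0, 94.8, 202.8]
tcp_rot: [-0.0, 0.801, 0.599, -0.0]
contact_force: [-0.3, -0.5, -0.2]
opening: 55.5
grasp_force: 0.0
```

```bash
python3 - <<'E'
from rings import *
R,o,T,c=rings(show='w9.png')
for r in R:print(r)
P=wcloud(c,T).reshape(-1,3);P=P[c['depth'].ravel()>0]
q=P[(abs(P[:,2]-112)<2.5)&(np.hypot(P[:,0]-454,P[:,1]-163)<40)];print(len(q),q.mean(0),q.max(0)-q.min(0))
p=(q.max(0)+q.min(0))[:2]/2
print(p,o['position'],go([*p,200],45),go([*p,64],45))
E
```

```text
(array([666.6,  13.8]), np.float64(109.4), np.int32(1189), array([464., 193.]))
271 [453.18792795 163.29195498 112.37653739] [15.80492366 15.88415611  3.6766822 ]
[453.34227338 163.24398069] [430.03674216  94.76974739 202.80164297] [2.891 0.097 0.109 4.76 ] [2.893 0.099 5.549 4.76 ]
```

View pics/w9.png

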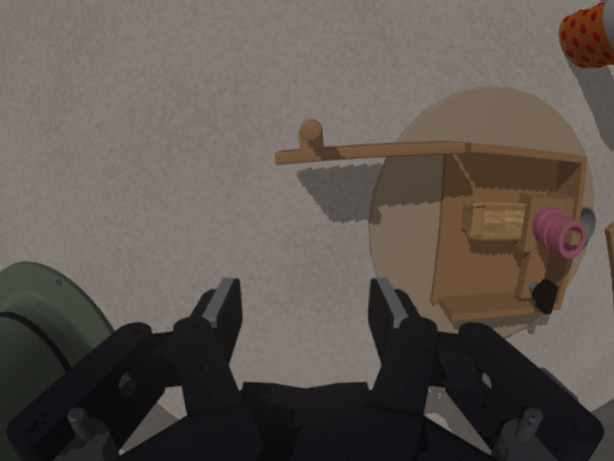

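Emit:
{"name": "servo_tool", "arguments": {"steps": [1.5,0,0,1.3,2.89,0.1,0,2.6,2.89,0.1,1,3.9,2.89,0.1,2.5,4.76,2.89,0.1,4,4.76,2.89,0.1,5.2,4.76,2.89,0.1,5.55,4.76,2.89,0.1,5.55,4.76]}}

```text
t: 46.55
position: [453.0, 162.9, 63.4]
tcp_rot: [0.0, 0.924, 0.383, -0.001]
contact_force: [-0.9, -0.7, 0.4]
opening: 55.8
grasp_force: 0.0
```

Emit:
{"name": "servo_tool", "arguments": {"steps": [0,0,0,0,0,0,0,0,0,0,0,0,0,0,0,0], "claw": 1, "force": 20}}

```text
t: 46.95
position: [454.7, 163.6, 65.6]
tcp_rot: [0.0, 0.924, 0.383, 0.002]
contact_force: [5.0, -1.2, 7.4]
opening: 15.0
grasp_force: 22.6
```

```bash
python3 - <<'E'
from h import *
T=T_tool();print(T[:3,3],np.degrees(yaw(T)))
D=[634.2,12.3,-.2847]
for th in np.arange(1.5,-.06,-.13):
    q=[-79-135*np.sin(th)-21*np.cos(th), 83-135*np.cos(th)+21*np.sin(th)]
    p=disp(*q,D);print(round(th,2),p.round(1),go([*p,64.5]))
E
```

```text
[454.74829122 163.58765603  65.63420658] 44.98008363278527
1.5 [454.2 163.3] [-0.022 -0.007  0.045  0.   ]
1.37 [448.9 146.4] [-0.651  0.322  0.044  0.   ]
1.24 [445.9 128.9] [-1.232  0.73   0.043  0.   ]
1.11 [445.1 111.2] [-1.755  1.21   0.042  0.   ]
0.98 [446.6  93.5] [-2.212  1.754  0.041  0.   ]
0.85 [450.5  76.2] [-2.594  2.352  0.041  0.   ]
0.72 [456.5  59.5] [-2.895  2.995  0.041  0.   ]
0.59 [464.6  43.7] [-3.11   3.672  0.041  0.   ]
0.46 [474.8  29.1] [-3.236  4.37   0.042  0.   ]
0.33 [486.7  16. ] [-3.27   5.079  0.043  0.   ]
0.2 [500.2   4.5] [-3.212  5.787  0.044  0.   ]
0.07 [515.1  -5.2] [-3.063  6.481  0.046  0.   ]
```

Emit:
{"name": "servo_tool", "arguments": {"steps": [-0.65,0.33,0,0,-1.22,0.73,0,0,-1.74,1.21,0,0,-2.2,1.75,0,0,-2.58,2.35,0,0,-2.88,3,0,0,-3.1,3.68,0,0,-3.22,4.37,0,0,-3.25,5.08,0,0,-3.2,5.79,0,0,-3.05,6.48,0,0,-3.05,6.48,0,0]}}

```text
t: 48.15
position: [515.2, -6.6, 64.9]
tcp_rot: [0.0, 0.924, 0.382, 0.001]
contact_force: [-3.5, -5.1, 8.6]
opening: 14.8
grasp_force: 23.3
```

```bash
python3 - <<'E'
from h import *
D=[634.2,12.3,-.2847]
for th in [.07,0.03,0,-.03]:
    q=[-79-135*np.sin(th)-21*np.cos(th), 83-135*np.cos(th)+21*np.sin(th)]
    p=disp(*q,D);print(round(th,2),p.round(1),go([*p,64.5]))
E
```

```text
0.07 [515.1  -5.2] [ 0.037 -0.042  0.015  0.   ]
0.03 [519.9  -7.7] [0.101 0.167 0.016 0.   ]
0 [523.6  -9.5] [0.155 0.322 0.016 0.   ]
-0.03 [527.4 -11.2] [0.213 0.475 0.016 0.   ]
```

Emit:
{"name": "servo_tool", "arguments": {"steps": [0.08,0.12,0,0,0.12,0.23,0,0,0.16,0.33,0,0,0.18,0.38,0,0,0.18,0.38,0,0]}}

```text
t: 48.65
position: [522.7, -9.9, 64.9]
tcp_rot: [0.001, 0.924, 0.382, -0.001]
contact_force: [-4.2, -11.1, 8.9]
opening: 14.9
grasp_force: 23.3
```

Emit:
{"name": "servo_tool", "arguments": {"steps": [0,0,0,0,0,0,0,0,0,0,0,0], "claw": -0.2}}

```text
t: 48.95
position: [523.6, -8.1, 64.6]
tcp_rot: [-0.0, 0.924, 0.383, 0.0]
contact_force: [-0.3, -0.6, 0.2]
opening: 51.3
grasp_force: 0.0
```

Emit:
{"name": "servo_tool", "arguments": {"steps": [0,0,-1.5,0,0,0,-3.5,0,0,0,-5.5,0,-1.5,-1,-6,0,-3,-2,-6,0,-3,-2,-6,0,-3,-2,-6,0]}}

```text
t: 49.65
position: [435.1, -26.3, 215.0]
tcp_rot: [0.0, 0.924, 0.383, 0.001]
contact_force: [0.7, -0.8, 1.2]
opening: 51.3
grasp_force: 0.0
```

```bash
python3 - <<'E'
from cfit import *
out,c,T=cfit();save(c,'w10.png',1.2);print(T[:3,3])
for k,v in out.items():print(k,v)
D=[634.2,12.3,-.2847];P=wcloud(c,T).reshape(-1,3);P=P[c['depth'].ravel()>0]
ct,sn=np.cos(D[2]),np.sin(D[2]);q=(P[:,:2]-D[:2])@np.array([[ct,-sn],[sn,ct]])
k=(abs(P[:,2]-74)<1.5)&(q[:,0]<-60)&(q[:,0]>-110)&(abs(q[:,1])<80);k2=k&(abs(q[:,1]+50)>12);print(k2.sum(),np.polyfit(q[k2,1],q[k2,0],1))
from rings import *
for r in rings()[0]:print(r)
E
```

```text
[435.14572625 -26.25139183 214.96262563]
D [ 6.33679195e+02  1.29734379e+01 -2.78470567e-01]
post (33, array([661.9,   9.8, 112.4]), array([27.7, 23. ,  3.7]))
knob (231, ((647.7090454101562, -51.797035217285156), (31.75397491455078, 10.750155448913574), 70.4646224975586))
plate (np.float64(61.35023590116362), [[7.3, -27.1], [65.6, 31.8]])
home [667.74508391  15.71482712]
knobhome [648.50310198 -51.58856158]
992 [ 3.17078456e-03 -8.02108925e+01]
(array([666.7,  13. ]), np.float64(108.8), np.int32(944), array([382.,  11.]))
```

View pics/w10.png

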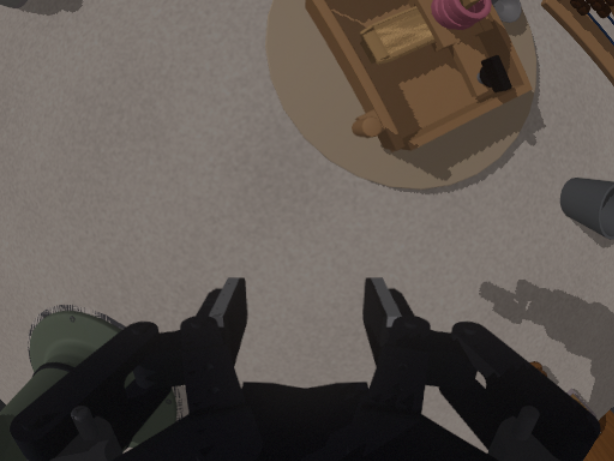

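The gate reads about 0.003 rad, so it is closed. The knob is at the tight angle, the carriage is home, and the rings are stacked with their top at about 109 mm, which matches four rings. The gripper is clear, so I'm handing in.

```bash
python3 -c "
from workcell import *
print(close_job())"
```

```text
the job is handed in; nothing more can be done
None
```

The job is handed in: my last wrist-camera measurements show the carriage home and clamped (about 1.6 rad), all four rings stacked on its post and the gate closed (about 0.003 rad), but the hand-in returned no verdict.

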